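Try the bench blocks' soles on the ramp

TASK

Find out which of the small steel bench blocks still have a gripping sole. First tip the parts bin all the way forward; then set each block, sole down, on the open upper part of the test ramp and let go: leave the worn ones that slide away under the clear hood, and put the ones that stay put into the bin. When all are sorted, push the bin back until it is fully home, leaving the other things on the bench where they are.

Things in the scene. Friction and masses are not known exactly. Their poses are not given: they have to be found in the camera images.
- block_a: a small steel bench block standing on its rubber sole: 46 mm long (own x), 32 mm wide (own y), 28 mm tall, 0.2 to 0.35 kg, a round dark dimple on top; origin at the centre of its underside, z up through the dimple. May be absent. All six look alike: some soles still grip, some are worn smooth, and only the ramp tells which
- block_b: a small steel bench block standing on its rubber sole: 46 mm long (own x), 32 mm wide (own y), 28 mm tall, 0.2 to 0.35 kg, a round dark dimple on top; origin at the centre of its underside, z up through the dimple. May be absent. All six look alike: some soles still grip, some are worn smooth, and only the ramp tells which
- block_c: a small steel bench block standing on its rubber sole: 46 mm long (own x), 32 mm wide (own y), 28 mm tall, 0.2 to 0.35 kg, a round dark dimple on top; origin at the centre of its underside, z up through the dimple. May be absent. All six look alike: some soles still grip, some are worn smooth, and only the ramp tells which
- block_d: a small steel bench block standing on its rubber sole: 46 mm long (own x), 32 mm wide (own y), 28 mm tall, 0.2 to 0.35 kg, a round dark dimple on top; origin at the centre of its underside, z up through the dimple. May be absent. All six look alike: some soles still grip, some are worn smooth, and only the ramp tells which
- block_e: a small steel bench block standing on its rubber sole: 46 mm long (own x), 32 mm wide (own y), 28 mm tall, 0.2 to 0.35 kg, a round dark dimple on top; origin at the centre of its underside, z up through the dimple. May be absent. All six look alike: some soles still grip, some are worn smooth, and only the ramp tells which
- block_f: a small steel bench block standing on its rubber sole: 46 mm long (own x), 32 mm wide (own y), 28 mm tall, 0.2 to 0.35 kg, a round dark dimple on top; origin at the centre of its underside, z up through the dimple. May be absent. All six look alike: some soles still grip, some are worn smooth, and only the ramp tells which
- ramp_deck: aluminium sheet of the test ramp, fixed, tilted 20 degrees. Origin on its surface, mid open upper part where blocks are tried, 104 mm above the bench; x runs down the slope, y across, z is the sheet's normal. Open from x = -60 to 70 mm, 136 mm wide between side strips 12 mm high, 6 mm thick. A worn block slides off within a second when let go; a gripping one stays put
- hood_mouth (a point): middle of the hood's mouth on the ramp sheet, 70 mm down the slope from the ramp's origin, same axes. From here to the end wall 180 mm on, the sheet is covered by a clear hood, 40 mm high inside, 44 mm outside, open only at this mouth. Worn blocks slide in here and stay
- bin (a joint): tilt of the parts bin, rad: 0 = fully home in its case, grows as its top tips forward (towards the robot) to a stop at 0.8. A stiff hinge that stays about where it is left when empty (about 0.3 Nm); found shut or a little ajar
- bin_pivot (a point): middle of the bin's pivot line at the foot of its front panel, 20 mm above the bench, fixed in the case. Axes: x into the case (away from the robot), y along the pivot, z up. The wooden case is 270 mm wide, 165 mm tall, from x = 4 to 134 mm; its roof, from x = 20 mm on, covers the bin when shut
- bin_handle (a point): middle of the bin's brass bar handle: round, 10 mm thick, 80 mm long along y, 25 mm before and 20 mm above the top edge of the bin's front panel, free all round. With the bin shut it lies 25 mm before and 135 mm above the pivot; it swings with the bin about the pivot
- bin_floor (a point): centre of the inner floor of the steel parts bin, moving with it: x to the bin's back, y along the pivot, z up the walls. Inside 96 mm (x) by 236 mm (y), walls 4 mm; the front panel rises 111 mm above this floor, back and sides 71 mm. With the bin shut it is 52 mm behind and 4 mm above the pivot
- hammer: small hammer, 200 mm long, lying at the robot's right; a bystander; origin at its underside
- graver: hand graver like a screwdriver, 150 mm long, lying on the far side; a bystander; origin at its underside
- flux_jar: amber jar, 48 mm across, 55 mm tall; a bystander; origin at its underside
- mandrel: upright steel ring mandrel on a round 64 mm foot, 140 mm tall; a bystander; origin at its underside
- solder_block: grey soldering block 90 x 60 x 25 mm, between robot and ramp; a bystander; origin at its underside
- bangle: brass bangle lying flat, 60 mm across, 12 mm tall, between the blocks and the bin; a bystander; origin at its underside
- ring_tray: wooden tray with compartments 100 x 150 x 30 mm, on the far side; a bystander; origin at its underside
There are look-alikes about, which are no part of the job. What is shaped like the block_f but pink or purple is not meant.

How it is judged:
On the way, in this order (a step that is already met when the one before it is completed fails the run):
1. the bin is tipped forward (tilt above 0.6 rad) (value of joint bin above 0.6 rad), for 0.2 s.
2. a gripping block has been let go, sole down, on the open part of the ramp and stays there (((x of block_a in the frame of ramp_deck between -0.07 and 0.07 m and y of block_a in the frame of ramp_deck between -0.07 and 0.07 m and z of block_a in the frame of ramp_deck between -0.01 and 0.02 m and linear speed of block_a below 0.03 m/s and angle between block_a's own z axis and vertical below 0.6 rad and contact force between block_a and the fingers below 0.05 N) or (x of block_d in the frame of ramp_deck between -0.07 and 0.07 m and y of block_d in the frame of ramp_deck between -0.07 and 0.07 m and z of block_d in the frame of ramp_deck between -0.01 and 0.02 m and linear speed of block_d below 0.03 m/s and angle between block_d's own z axis and vertical below 0.6 rad and contact force between block_d and the fingers below 0.05 N) or (x of block_e in the frame of ramp_deck between -0.07 and 0.07 m and y of block_e in the frame of ramp_deck between -0.07 and 0.07 m and z of block_e in the frame of ramp_deck between -0.01 and 0.02 m and linear speed of block_e below 0.03 m/s and angle between block_e's own z axis and vertical below 0.6 rad and contact force between block_e and the fingers below 0.05 N))), for 0.3 s.
At the end, for the whole second after the job is handed in: every worn block lies under the ramp's hood (its origin at least 20 mm past the hood's mouth), every gripping block lies in the bin, all at rest, and the bin is home (tilt below 0.05 rad) (x of block_b in the frame of ramp_deck between 0.09 and 0.26 m and y of block_b in the frame of ramp_deck between -0.07 and 0.07 m and z of block_b in the frame of ramp_deck between -0.01 and 0.04 m and linear speed of each of block_b, block_c, block_f, block_a, block_d, block_e below 0.03 m/s and x of block_c in the frame of ramp_deck between 0.09 and 0.26 m and y of block_c in the frame of ramp_deck between -0.07 and 0.07 m and z of block_c in the frame of ramp_deck between -0.01 and 0.04 m and x of block_f in the frame of ramp_deck between 0.09 and 0.26 m and y of block_f in the frame of ramp_deck between -0.07 and 0.07 m and z of block_f in the frame of ramp_deck between -0.01 and 0.04 m and x of block_a in the frame of bin_floor between -0.055 and 0.055 m and y of block_a in the frame of bin_floor between -0.122 and 0.122 m and z of block_a in the frame of bin_floor between -0.006 and 0.075 m and x of block_d in the frame of bin_floor between -0.055 and 0.055 m and y of block_d in the frame of bin_floor between -0.122 and 0.122 m and z of block_d in the frame of bin_floor between -0.006 and 0.075 m and x of block_e in the frame of bin_floor between -0.055 and 0.055 m and y of block_e in the frame of bin_floor between -0.122 and 0.122 m and z of block_e in the frame of bin_floor between -0.006 and 0.075 m and value of joint bin below 0.05 rad); the robot touches nothing.
It fails at once if a bystander (hammer, graver, jar, mandrel, soldering block, bangle or ring tray) is moved more than 6 cm (distance of any of hammer, graver, flux_jar, mandrel, solder_block, bangle, ring_tray from where it was at the start of the episode above 0.06 m).
Of block_b, block_c, block_f only 2 to 3 are there at a start; the rules pass over those that are not, and their reading is None.
Of block_a, block_d, block_e only 1 to 2 are there at a start; the rules pass over those that are not, and their reading is None.
At some moment in a run one of block_a, block_b, block_c, block_d, block_e, block_f may be knocked a few centimetres aside while the robot is not near it.
Once in a run the grip may slacken for a moment while it holds something.
It also fails if it takes over 210 s, if anything falls off the work surface, if the arm or the gripper's body presses on something with over 40 N, if the wrist force passes 120 N, or if a joint passes its speed limit or range.

ROBOT

A 7-joint arm with a two-finger parallel gripper is mounted at the origin on the work surface. World frame = base frame: x ahead of the robot, y to its left, z up, the work surface at z = 0. Lengths are in m, angles in rad, forces in N, time in s.
With the tool pointing down it reaches from about 0.35 to 0.9 m from the base axis. Payload 8.1 kg.
Tool frame: the origin (TCP) lies where the fingers leave the gripper's body, on its centre line; the fingertips stand 66 mm ahead of it and the grasp point (between the pads) lies arm.grip_point_offset ahead of it (arm.grip_point_offset is the distance from the TCP to the grasp point, in m); y points along the fingers, x is the direction in which the jaws open and shut, and the axes are right-handed (so a half turn about y gives the same grasp; the last joint's range is limited). The gripper opens to 92 mm and grips with 3 to 60 N. Pads are 19 mm wide; open, the fingers measure 130 mm over their backs; the gripper's body (75 mm by 190 mm) begins 47 mm behind the grasp point.
Start: joints at [1.136, 0.434, 0.025, 1.573, -0.012, 1.134, -0.075], TCP at [0.204, -0.591, 0.292] pointing down, gripper open.
Joint ranges: [-2.62, 2.62], [-0.44, 2.09], [-1.27, 1.32], [0.08, 2.57], [-1.32, 4.46], [0.12, 2], [-2.74, 2.74]. Speed limits (rad/s): [2.22, 2.22, 3.01, 3.01, 3.14, 3.14, 3.14].

INTERFACE

Orientations are given as a rotation vector (axis times angle).
In Python, from bench import arm gives the robot as it stands.
- The arm moves only by the shell command python3 -m crank 'ROWS' [FORCE]. ROWS is JSON, a list of rows, each a list of 7 numbers: the shift along the tool's x, y, z in units of 30 mm (1.0 is 30 mm), then the turn, a rotation vector about the tool's x, y, z in units of 10 degrees (1.0 is 10 degrees), then the finger opening in mm, from 0 to 91.8. In form: [[tx, ty, tz, rx, ry, rz, jaw], ...]. A call has 1 to 12 rows; each row shifts and turns the commanded pose from where the row before left it, along the tool's axes as they then stand; what a row does not reach is not made up. A row lasts 1/8 s, in which the tool goes at most 62.5 mm and 10.7 degrees, less where a joint would pass 70% of its speed; a pose out of reach is approached as far as the arm can. A call is refused whole if a number of a shift passes 1 or a number of a turn 1, either way. A call with a gripper value outside its range is refused whole. The fingers move at their own pace and stop on an object; FORCE is the grip in N (left out, the last holds). Time passes only in rows, so rows that do not move let the fingers close. It gives the time, the measured TCP pose, the force and the opening at its end, in the units of the state.
- arm.observe(): the state, without advancing time (a new reading comes with each control period).
- arm.snapshot(name): name is "scene" or "top"; returns a dict with "img" (400x640x3 uint8, red, green, blue), "depth" (400x640 float32, m along the optical axis (not along the pixel's ray), 0 where there is no reading), "intrinsics" (3x3 intrinsics, pixels), "R" (3x3) and "t" (3): a world point X has camera coordinates R X + t. Camera axes: x right, y down, z forward; pixel columns grow to the right and rows downward; lengths in m; the calibration is good to about 2 mm. A picture is of the moment at which its call begins.
- arm.hand_in(): hands the job in, once; it reports no verdict.
The state is a dict: "clock": time; "joint_pos": joint angles; "dq": joint speeds; "joint_efforts": joint torques, N m; "position": TCP position; "ee_rot": TCP orientation; "wrist_force": force on the tool from outside, world axes, zero at the start; "moment": the same for the moment, N m; "width": opening from 0.0 (shut) to 1.0 (fully open).
Only numpy, scipy, OpenCV 4.12 (cv2) and the standard library are available. Lean on these libraries where they do the work, as an engineer would, in place of code of your own. Each camera call takes 0.05 s, during which the arm holds its last target. There are 200 camera calls.

## Working session

There is one attempt and no reset: what is moved stays moved. The work goes in short steps, Python scripts to look and compute and a shell command to move; the robot and the scene stay as the last step left them, time stands still between calls to the robot, and variables do not carry over. Pictures are saved under pics/ and viewed, about 12 in all and at most 16, crops included, and the job is handed in when it is done.

```bash
mkdir -p pics; ls; cat > h.py <<'E'
import numpy as np,cv2,sys
from bench import arm
from scipy.spatial.transform import Rotation as Ro
def snap(n):
    s=arm.snapshot(n); np.savez('%s.npz'%n,**s); return s
def load(n): return np.load('%s.npz'%n)
def world(s,u,v,d=None):
    if d is None:
        p=s['depth'][int(v)-1:int(v)+2,int(u)-1:int(u)+2]; d=np.median(p[p>0])
    c=np.linalg.inv(s['intrinsics'])@np.array([u,v,1.])*d
    return s['R'].T@(c-s['t'])
def px(s,X):
    c=s['intrinsics']@(s['R']@np.array(X)+s['t']); return c[:2]/c[2]
def cloud(s):
    d=s['depth']; v,u=np.mgrid[:d.shape[0],:d.shape[1]]
    c=np.linalg.inv(s['intrinsics'])@np.stack([u.ravel()*d.ravel(),v.ravel()*d.ravel(),d.ravel()])
    return (s['R'].T@(c-s['t'][:,None])).T.reshape(*d.shape,3)
def save(s,name,crop=None,k=1):
    im=s['img'][...,::-1]
    if crop: u0,v0,u1,v1=crop; im=im[v0:v1,u0:u1]
    cv2.imwrite('pics/'+name,cv2.resize(im,None,fx=k,fy=k,interpolation=cv2.INTER_CUBIC))
def delta(pos,R):
    """tool-axis shift (units) and turn (units) from the current pose to target TCP pose"""
    o=arm.observe(); R0=Ro.from_rotvec(o['ee_rot']); 
    return (R0.inv().apply(np.array(pos)-o['position'])/.03).round(2),((R0.inv()*R).as_rotvec(degrees=True)/10).round(2)
def down(yaw):
    """tool z down, tool x(jaw) at world yaw deg"""
    a=np.radians(yaw);x=np.array([np.cos(a),np.sin(a),0]);z=np.array([0,0,-1.]);return Ro.from_matrix(np.stack([x,np.cross(z,x),z],1))
E
python3 - <<'E'
from h import *
for n in('scene','top'):
    s=snap(n); save(s,n+'0.png'); print(n,s['R'].round(3).tolist(),s['t'].round(3),s['intrinsics'].tolist(), 'center',(-s['R'].T@s['t']).round(3))
o=arm.observe();print({k:np.round(v,3).tolist() for k,v in o.items()},arm.grip_point_offset)
print(Ro.from_rotvec(o['ee_rot']).as_matrix().round(3))
E
```

```text
pics
scene [[0.457, 0.89, -0.012], [0.601, -0.318, -0.734], [-0.656, 0.328, -0.68]] [-0.162 -0.272  1.611] [[483.2931376599647, 0.0, 325.8981601450452], [0.0, 483.2931376599647, 204.06847678960597], [0.0, 0.0, 1.0]] center [ 1.295 -0.47   0.893]
top [[0.007, -1.0, -0.01], [-0.996, -0.006, -0.088], [0.088, 0.011, -0.996]] [-0.109  0.561  1.541] [[481.0302426800679, 0.0, 321.9525214421622], [0.0, 481.0302426800679, 196.96898265569757], [0.0, 0.0, 1.0]] center [ 0.423 -0.122  1.584]
{'clock': 0.1, 'joint_pos': [1.136, 0.435, 0.025, 1.574, -0.012, 1.134, -0.075], 'dq': [-0.001, -0.002, -0.0, -0.001, -0.0, 0.0, 0.0], 'joint_efforts': [0.003, -66.913, 0.988, -31.515, -0.06, 0.037, 0.0], 'position': [0.203, -0.591, 0.292], 'ee_rot': [-1.347, 0.962, -0.96], 'wrist_force': [0.221, -0.31, 0.122], 'moment': [-0.03, -0.031, -0.01], 'width': 0.998} 0.0467
[[ 0.326 -0.001  0.945]
 [-0.945  0.001  0.326]
 [-0.001 -1.    -0.   ]]
```

View pictures.

View pics/scene0.png

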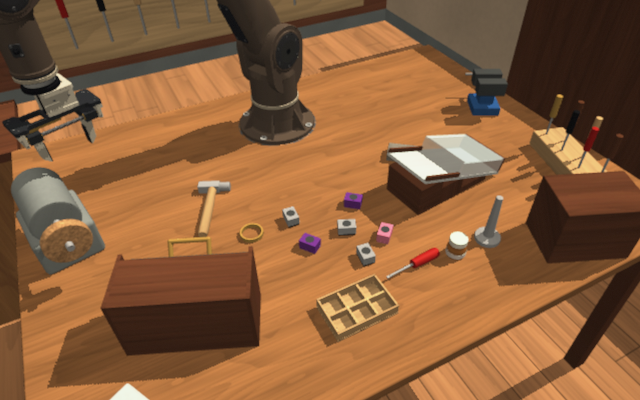

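View pics/top0.png

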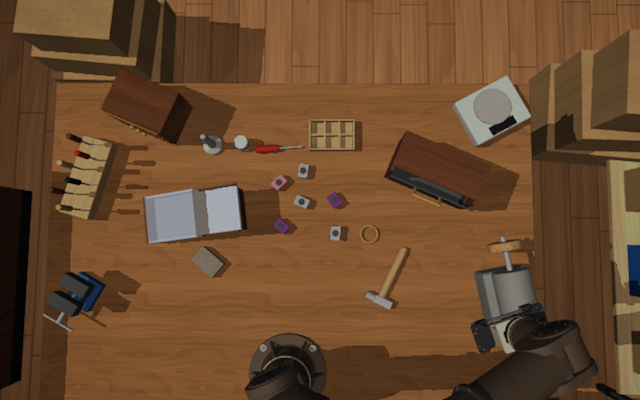

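```bash
python3 - <<'E'
import re
t=open('h.py').read()
i=t.index('def down'); t=t[:i]+'''def down(yaw):
    """tool y (fingers) down, tool x (jaw) at world yaw deg"""
    a=np.radians(yaw);x=np.array([np.cos(a),np.sin(a),0]);y=np.array([0,0,-1.]);return Ro.from_matrix(np.stack([x,y,np.cross(x,y)],1))
'''
open('h.py','w').write(t)
E
python3 - <<'E'
from h import *
t=load('top');s=load('scene')
C=cloud(t)
for n,(u,v),(a,b) in [('b1',(336,233),(291,213)),('b2',(302,202),(346,224)),('b3',(304,171),(366,250)),('bangle',(369,234),(251,231)),('jar',(241,143),(458,240))]:
    print(n,world(t,u,v).round(3),world(s,a,b).round(3))
# steel tops via mask
P=C; hsv=cv2.cvtColor(t['img'],cv2.COLOR_RGB2HSV)
for (u,v) in [(336,233),(302,202),(304,171)]:
    m=np.zeros(t['depth'].shape,np.uint8); w=P[v-14:v+15,u-14:u+15,2]; m[v-14:v+15,u-14:u+15]=(w>.018)
    vv,uu=np.nonzero(m); xy=P[vv,uu,:2]; r=cv2.minAreaRect(xy.astype(np.float32)*1000); print(r,xy.mean(0).round(3),np.median(P[vv,uu,2]).round(4))
for v in range(186,244,6): print(v,[P[v,u].round(3).tolist() for u in range(150,245,15)])
save(t,'ramp.png',(135,170,255,255),5); save(t,'bin.png',(375,120,500,220),5)
E
```

```text
b1 [ 0.444 -0.152  0.03 ] [ 0.446 -0.148  0.027]
b2 [ 0.544 -0.041  0.029] [ 0.547 -0.041  0.026]
b3 [ 0.645 -0.046  0.029] [ 0.647 -0.042  0.027]
bangle [ 0.442 -0.26  -0.   ] [ 0.431 -0.256 -0.002]
jar [0.732 0.156 0.057] [0.742 0.152 0.055]
((444.7349548339844, -144.5052032470703), (36.9715461730957, 49.585750579833984), 81.29764556884766) [ 0.447 -0.146] 0.0287
((502.0535583496094, -79.21375274658203), (174.99380493164062, 42.985801696777344), 42.50108337402344) [ 0.545 -0.039] 0.0286
((649.5077514648438, -40.99089050292969), (31.193641662597656, 46.76963806152344), 82.680419921875) [ 0.649 -0.041] 0.0282
186 [[0.597, 0.468, -0.005], [0.597, 0.416, 0.0], [0.598, 0.367, -0.003], [0.597, 0.315, 0.006], [0.598, 0.267, -0.001], [0.585, 0.192, 0.116], [0.598, 0.166, 0.005]]
192 [[0.577, 0.467, -0.002], [0.577, 0.415, 0.001], [0.567, 0.333, 0.105], [0.57, 0.295, 0.077], [0.569, 0.243, 0.094], [0.567, 0.193, 0.11], [0.574, 0.158, 0.048]]
198 [[0.551, 0.439, 0.071], [0.55, 0.386, 0.086], [0.548, 0.332, 0.107], [0.551, 0.296, 0.072], [0.55, 0.243, 0.09], [0.549, 0.193, 0.108], [0.553, 0.1
[... 464 characters left out ...]
93, 0.191, 0.108], [0.495, 0.149, 0.085]]
222 [[0.475, 0.437, 0.069], [0.475, 0.384, 0.083], [0.474, 0.331, 0.103], [0.476, 0.294, 0.071], [0.475, 0.241, 0.09], [0.475, 0.192, 0.105], [0.475, 0.142, 0.122]]
228 [[0.456, 0.435, 0.07], [0.456, 0.382, 0.087], [0.456, 0.33, 0.105], [0.456, 0.278, 0.127], [0.457, 0.242, 0.086], [0.457, 0.19, 0.109], [0.456, 0.141, 0.124]]
234 [[0.437, 0.437, 0.063], [0.437, 0.382, 0.085], [0.437, 0.33, 0.103], [0.437, 0.278, 0.123], [0.438, 0.239, 0.096], [0.439, 0.214, -0.004], [0.44, 0.164, -0.001]]
240 [[0.418, 0.437, 0.062], [0.419, 0.382, 0.083], [0.419, 0.36, 0.003], [0.419, 0.312, -0.003], [0.419, 0.262, 0.001], [0.42, 0.213, -0.002], [0.42, 0.163, 0.001]]
```

```bash
python3 - <<'E'
import cv2,numpy as np
a=cv2.imread('pics/ramp.png');b=cv2.imread('pics/bin.png')
w=800; s=cv2.imread('pics/scene0.png')[125:215,375:510]
s2=cv2.imread('pics/top0.png')[155:250,265:385]
f=lambda i:cv2.resize(i,(400,300),interpolation=cv2.INTER_CUBIC)
cv2.imwrite('pics/comb.png',np.vstack([np.hstack([f(a),f(b)]),np.hstack([f(s),f(s2)])]))
E
```

```text
(no output)
```

View pics/comb.png

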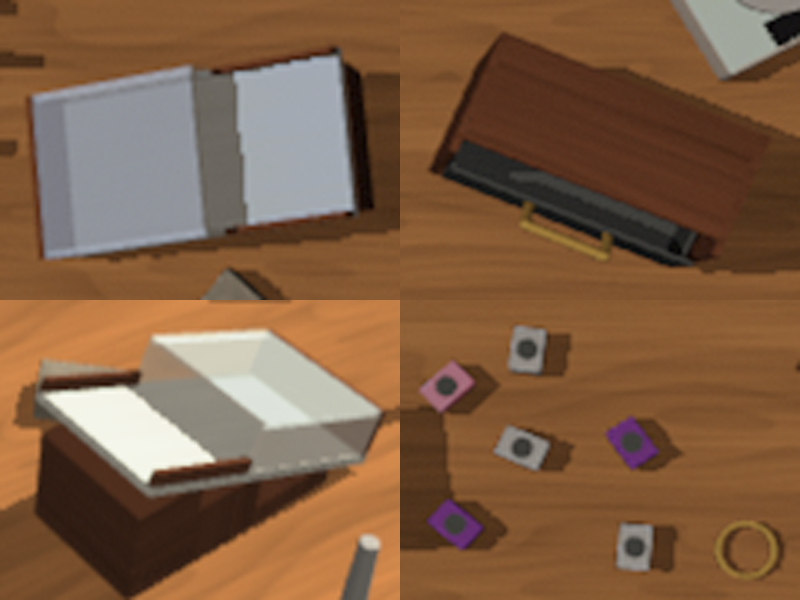

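```bash
python3 - <<'E'
from h import *
t=load('top');s=load('scene');C=cloud(t);Cs=cloud(s)
# deck plane, open part: both cameras
def pick(C): 
    x,y,z=C[...,0],C[...,1],C[...,2]
    return C[(x>.46)&(x<.54)&(y>.16)&(y<.27)&(z>.05)&(z<.15)]
for P in(pick(C),pick(Cs)):
    A=np.c_[P[:,:2],np.ones(len(P))]; w=np.ones(len(P),bool)
    for _ in range(5):
        k=np.linalg.lstsq(A[w],P[w,2],rcond=None)[0]; w=abs(A@k-P[:,2])<.006
    n=np.array([-k[0],-k[1],1]);n/=np.linalg.norm(n)
    d=-np.array([k[0],k[1]]);print('plane',k.round(4),w.sum(),'tilt',np.degrees(np.arccos(n[2])),'down yaw',np.degrees(np.arctan2(d[1],d[0])), 'y@z.104,x.51',(0.104-k[2]-k[0]*.51)/k[1])
# block rects by colour+height
hsv=cv2.cvtColor(t['img'],cv2.COLOR_RGB2HSV)
for (u,v) in [(336,233),(302,202),(304,171)]:
    m=np.zeros(t['depth'].shape,np.uint8); sl=np.s_[v-11:v+12,u-11:u+12]
    m[sl]=(hsv[sl][...,1]<60)&(hsv[sl][...,2]>40)
    m=cv2.morphologyEx(m,cv2.MORPH_CLOSE,np.ones((5,5)))
    c=max(cv2.findContours(m,0,1)[0],key=cv2.contourArea)[:,0]
    W=np.array([world(t,a,b,float((1.584-.0285)/1)) if 0 else world(t,a,b,np.median(t['depth'][v-2:v+3,u-2:u+3])) for a,b in c])[:,:2]
    (cx,cy),(w,h),a=cv2.minAreaRect((W*1000).astype(np.float32)); 
    print('block',round(cx),round(cy),round(w),round(h),'yaw of long',round(a if w>h else a+90))
# handle & panel & case
for u,v in [(415,189),(435,203),(425,197),(388,177),(405,133),(390,165),(487,150),(470,205),(486,160)]: print((u,v),world(t,u,v).round(3))
for a in [(168,243),(190,238),(211,240),(190,248)]: print('sc',a,world(s,*a).round(3))
x,y,z=C[...,0],C[...,1],C[...,2]
hm=(hsv[...,0]>15)&(hsv[...,0]<30)&(hsv[...,1]>100)&(z>.08)&(z<.2)&(y<-.3)&(y>-.6)&(x<.66)
print(hm.sum(),[np.c_[np.nonzero(hm)[::-1]][i].tolist()+C[hm][i].round(3).tolist() for i in range(0,hm.sum(),4)])
save(t,'z.png')
E
rm pics/z.png
```

```text
plane [ 0.0439 -0.3627  0.1565] 802 tilt 20.071486439642925 down yaw 96.89906226327003 y@z.104,x.51 0.20632153023639105
plane [ 0.0475 -0.3598  0.1507] 496 tilt 19.945004161430557 down yaw 97.51982949076118 y@z.104,x.51 0.19702289712444895
block 444 -148 45 32 yaw of long 0
block 546 -39 46 33 yaw of long 64
block 647 -42 32 46 yaw of long 172
(415, 189) [ 0.577 -0.387  0.137]
(435, 203) [ 0.533 -0.443  0.156]
(425, 197) [ 0.565 -0.444  0.005]
(388, 177) [ 0.625 -0.318  0.044]
(405, 133) [ 0.742 -0.354  0.165]
(390, 165) [ 0.652 -0.315  0.121]
(487, 150) [ 0.724 -0.654 -0.004]
(470, 205) [ 0.529 -0.551  0.14 ]
(486, 160) [ 0.69  -0.648  0.   ]
sc (168, 243) [ 0.532 -0.459  0.152]
sc (190, 238) [ 0.542 -0.414  0.155]
sc (211, 240) [ 0.416 -0.357  0.001]
sc (190, 248) [ 0.417 -0.412 -0.001]
134 [[413, 187, 0.584, -0.383, 0.125], [414, 188, 0.58, -0.385, 0.134], [414, 189, 0.577, -0.384, 0.137], [415, 190, 0.573, -0.386, 0.142], [413, 192, 0.566, -0.378, 0.154], [413, 193, 0.562, -0.377, 0.161], [413, 194, 0.56, -0.378, 0.156], [417, 194, 0.56, -0.389, 0.159], [415, 195, 0.556, -0.383, 
[... 153 characters left out ...]
, 0.551, -0.411, 0.155], [420, 198, 0.548, -0.398, 0.157], [424, 198, 0.548, -0.409, 0.162], [439, 198, 0.551, -0.461, 0.13], [423, 199, 0.545, -0.407, 0.156], [427, 199, 0.545, -0.418, 0.16], [439, 199, 0.547, -0.458, 0.14], [425, 200, 0.542, -0.413, 0.157], [429, 200, 0.542, -0.424, 0.161], [440, 200, 0.544, -0.463, 0.132], [429, 201, 0.539, -0.425, 0.156], [433, 201, 0.539, -0.437, 0.157], [428, 202, 0.537, -0.422, 0.154], [432, 202, 0.536, -0.434, 0.158], [437, 202, 0.537, -0.452, 0.143], [431, 203, 0.534, -0.432, 0.153], [435, 203, 0.533, -0.441, 0.162], [439, 203, 0.534, -0.454, 0.156], [436, 204, 0.53, -0.445, 0.158], [435, 205, 0.528, -0.443, 0.153], [439, 205, 0.528, -0.454, 0.156]]
```

```bash
cat >> h.py <<'E'
def plan(grasp,R,back=0):
    """print turn (rotvec, 10deg units, do first) and then the shift in the target tool axes (30 mm units); grasp= wanted grasp point"""
    o=arm.observe(); R0=Ro.from_rotvec(o['ee_rot']); best=None
    for Q in (R,R*Ro.from_rotvec([0,np.pi,0])):
        t=(R0.inv()*Q).as_rotvec(degrees=True)/10
        if best is None or np.linalg.norm(t)<np.linalg.norm(best[0]): best=(t,Q)
    t,Q=best; tcp=np.array(grasp)-Q.apply([0,arm.grip_point_offset,0])
    print('turn',t.round(2),'shift',(Q.inv().apply(tcp-o['position'])/.03).round(2),'axes',Q.as_matrix().round(2).tolist(),'clock',round(o['clock'],2))
def st():
    o=arm.observe(); R=Ro.from_rotvec(o['ee_rot']); print('grasp pt',(o['position']+R.apply([0,arm.grip_point_offset,0])).round(4),'yaxis',R.as_matrix()[:,1].round(3),'jaw yaw',np.degrees(np.arctan2(*R.as_matrix()[[1,0],0])).round(1),'w',round(o['width']*91.8,1),'F',np.round(o['wrist_force'],1),'q',np.round(o['joint_pos'],2),'t',round(o['clock'],2))
E
python3 - <<'E'
from h import *
t=load('top');C=cloud(t)
x,y,z=C[...,0],C[...,1],C[...,2]
# case roof
R=C[(z>.155)&(z<.175)&(y<-.28)&(y>-.66)&(x>.6)&(x<.85)][:,:2]
r=cv2.minAreaRect((R*1000).astype(np.float32)); print('roof rect',r,cv2.boxPoints(r).round().tolist(),len(R))
ex=np.array([np.cos(np.radians(-23)),np.sin(np.radians(-23))])
for a in (-21,-23,-25):
    e=np.array([np.cos(np.radians(a)),np.sin(np.radians(a))]);p=R@e;q=R@np.array([-e[1],e[0]]);print(a,np.percentile(p,[1,2,98,99]).round(3),np.percentile(q,[1,2,98,99]).round(3))
# deck
D=C[(abs(z-(0.044*x-.361*y+.1545))<.008)&(y>.12)&(y<.28)&(x>.42)&(x<.62)][:,:2]
for a in (97.2,):
    e=np.array([np.cos(np.radians(a)),np.sin(np.radians(a))]);p=D@e;q=D@np.array([-e[1],e[0]]);print(a,np.percentile(p,[1,2,50,98,99]).round(3),np.percentile(q,[.5,1,2,98,99,99.5]).round(3))
E
```

```text
roof rect ((640.8074340820312, -457.1524658203125), (272.0037841796875, 131.1879119873047), 67.2328872680664) [[528.0, -557.0], [649.0, -608.0], [754.0, -357.0], [633.0, -306.0]] 2972
-21 [0.714 0.716 0.825 0.827] [-0.327 -0.323 -0.065 -0.063]
-23 [0.719 0.72  0.831 0.832] [-0.299 -0.295 -0.038 -0.036]
-25 [0.721 0.724 0.837 0.839] [-0.272 -0.267 -0.011 -0.009]
97.2 [0.082 0.082 0.144 0.213 0.216] [-0.605 -0.605 -0.603 -0.471 -0.47  -0.465]
```

```bash
python3 -c "
from h import *
st();plan([.545,-.417,.22],down(-23))"
```

```text
grasp pt [ 0.2034 -0.5905  0.2449] yaxis [-0.001  0.001 -1.   ] jaw yaw -71.0 w 91.6 F [ 0.2 -0.3  0.1] q [ 1.14  0.44  0.02  1.57 -0.01  1.13 -0.08] t 0.1
turn [-0.   -4.8  -0.01] shift [8.22 0.83 9.77] axes [[0.92, 0.0, 0.39], [-0.39, 0.0, 0.92], [0.0, -1.0, 0.0]] clock 0.1
```

```bash
python3 -m crank '[[0,0,0,0,-0.96,0,91],[0,0,0,0,-0.96,0,80],[0,0,0,0,-0.96,0,70],[0,0,0,0,-0.96,0,60],[0,0,0,0,-0.96,0,50],[0,0,0,0,0,0,34]]'; python3 -m crank '[[0.4,0,0.5,0,0,0,34],[0.7,0,0.8,0,0,0,34],[0.7,0,0.8,0,0,0,34],[0.7,0,0.85,0,0,0,34],[0.7,0,0.85,0,0,0,34],[0.7,0.1,0.85,0,0,0,34],[0.7,0.1,0.85,0,0,0,34],[0.7,0.1,0.85,0,0,0,34],[0.7,0.1,0.85,0,0,0,34],[0.7,0.1,0.85,0,0,0,34],[0.7,0.1,0.85,0,0,0,34],[0.6,0.1,0.7,0,0,0,34]]'; python3 -c "
from h import *
st();plan([.545,-.417,.159],down(-23))
t=snap('top');save(t,'t1.png',(380,130,540,250),5)"
```

```text
clock: 0.85
position: [0.2033, -0.5908, 0.2918]
ee_rot: [-1.547, 0.316, -0.316]
wrist_force: [0.2, -0.5, -0.5]
width: 0.498
clock: 2.35
position: [0.5394, -0.4167, 0.2711]
ee_rot: [-1.547, 0.315, -0.315]
wrist_force: [-0.2, 0.2, 0.2]
width: 0.375
grasp pt [ 0.5394 -0.4167  0.2244] yaxis [ 0.     0.001 -1.   ] jaw yaw -23.0 w 34.4 F [-0.2  0.2  0.2] q [ 0.72  0.56 -0.22  1.43  0.13  1.17  0.08] t 2.35
turn [-0.01 -0.   -0.  ] shift [0.18 2.18 0.07] axes [[0.92, 0.0, 0.39], [-0.39, 0.0, 0.92], [0.0, -1.0, 0.0]] clock 2.35
```

```bash
python3 -m crank '[[0.18,0.5,0.07,0,0,0,34],[0,0.6,0,0,0,0,34],[0,0.6,0,0,0,0,34],[0,0.48,0,0,0,0,34],[0,0,0,0,0,0,34],[0,0,0,0,0,0,0],[0,0,0,0,0,0,0],[0,0,0,0,0,0,0],[0,0,0,0,0,0,0],[0,0,0,0,0,0,0]]' 12; python3 -c "
from h import *
st()
a=.983
plan([.4725,-.384,.098],down(-23))"
```

```text
clock: 3.65
position: [0.543, -0.4199, 0.2065]
ee_rot: [-1.548, 0.314, -0.316]
wrist_force: [-0.4, -0.1, 5.4]
width: 0.102
grasp pt [ 0.543  -0.4199  0.1598] yaxis [ 0.001 -0.001 -1.   ] jaw yaw -23.0 w 9.4 F [-0.4 -0.1  5.4] q [ 0.71  0.62 -0.22  1.49  0.14  1.05  0.06] t 3.65
turn [0.   0.   0.01] shift [-2.63  2.06  0.18] axes [[0.92, 0.0, 0.39], [-0.39, 0.0, 0.92], [0.0, -1.0, 0.0]] clock 3.65
```

```bash
python3 -m crank '[[-0.4,0.12,0,0,0,0,0],[-0.38,0.16,0,0,0,0,0],[-0.37,0.19,0,0,0,0,0],[-0.35,0.23,0,0,0,0,0],[-0.32,0.25,0,0,0,0,0],[-0.3,0.29,0,0,0,0,0],[-0.27,0.31,0,0,0,0,0],[-0.25,0.33,0,0,0,0,0],[0,0,0,0,0,0,0],[0,0,0,0,0,0,0]]'; python3 -c "
from h import *
st()
plan([.4725,-.384,.098],down(-23))
t=snap('top');save(t,'t1.png',(380,120,540,240),5)"
```

```text
clock: 4.9
position: [0.4697, -0.3886, 0.1482]
ee_rot: [-1.547, 0.315, -0.314]
wrist_force: [4.9, -0.9, -4.9]
width: 0.106
grasp pt [ 0.4696 -0.3885  0.1015] yaxis [-0.     0.001 -1.   ] jaw yaw -23.0 w 9.8 F [ 4.9 -0.9 -4.9] q [ 0.76  0.57 -0.22  1.75  0.16  0.84  0.06] t 4.9
turn [-0.  0. -0.] shift [0.03 0.12 0.18] axes [[0.92, 0.0, 0.39], [-0.39, 0.0, 0.92], [0.0, -1.0, 0.0]] clock 4.9
```

View pics/t1.png

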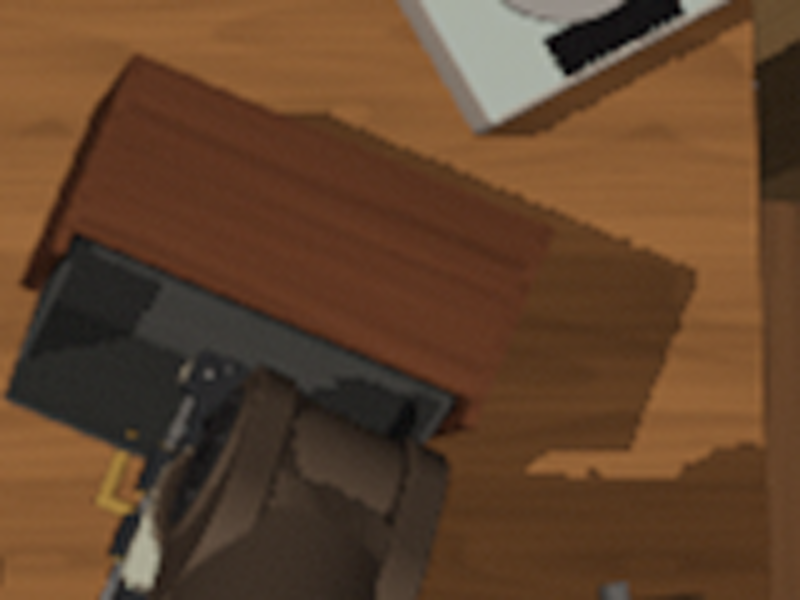

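The picture shows the bin tipped forward, the handle near (120,490) in the crop. I'll nudge it to the stop, release it and rise.

```bash
python3 -m crank '[[-0.15,0.1,0,0,0,0,0],[0,0,0,0,0,0,0],[0.1,-0.05,0,0,0,0,10],[0,0,0,0,0,0,18],[0,0,0,0,0,0,18],[0,-0.5,0,0,0,0,18],[0,-0.9,0,0,0,0,18],[0,-0.9,0,0,0,0,50],[0,-0.9,0,0,0,0,60]]'; python3 -c "
from h import *
st()
plan([.445,-.148,.10],down(90))
"
```

```text
clock: 6.08
position: [0.4682, -0.3882, 0.2457]
ee_rot: [-1.548, 0.315, -0.315]
wrist_force: [0.6, 0.4, 0.6]
width: 0.363
grasp pt [ 0.4682 -0.3882  0.199 ] yaxis [ 0. -0. -1.] jaw yaw -23.0 w 33.3 F [0.6 0.4 0.6] q [ 0.77  0.46 -0.24  1.66  0.12  1.03  0.09] t 6.08
turn [0.  6.7 0. ] shift [-8.01  3.3  -0.77] axes [[0.0, 0.0, 1.0], [-1.0, 0.0, 0.0], [0.0, -1.0, 0.0]] clock 6.08
```

```bash
python3 -m crank '[[0,0,0,0,0.96,0,60],[0,0,0,0,0.96,0,60],[0,0,0,0,0.96,0,60],[0,0,0,0,0.96,0,60],[0,0,0,0,0.96,0,60],[0,0,0,0,0.96,0,60],[0,0,0,0,0.94,0,60]]'; python3 -m crank '[[-0.5,0,-0.07,0,0,0,60],[-0.9,0,-0.07,0,0,0,60],[-0.9,0,-0.07,0,0,0,60],[-0.9,0.2,-0.08,0,0,0,60],[-0.9,0.4,-0.08,0,0,0,60],[-0.9,0.5,-0.08,0,0,0,60],[-0.9,0.5,-0.08,0,0,0,60],[-0.9,0.6,-0.08,0,0,0,60],[-0.8,0.6,-0.08,0,0,0,60],[-0.4,0.5,-0.08,0,0,0,60],[0,0,0,0,0,0,60]]'; python3 -c "
from h import *
t=snap('top');save(t,'t2.png',(250,140,450,290),4);s=snap('scene');save(s,'s2.png')
st()
plan([.445,-.148,.022],down(-90))
"
```

```text
clock: 6.95
position: [0.4683, -0.3881, 0.2448]
ee_rot: [-1.206, 1.213, -1.213]
wrist_force: [0.1, -0.0, 0.8]
width: 0.65
clock: 8.32
position: [0.4443, -0.1465, 0.1447]
ee_rot: [-1.213, 1.207, -1.203]
wrist_force: [0.2, -0.6, 0.1]
width: 0.654
grasp pt [ 0.4455 -0.1483  0.0989] yaxis [ 0.001 -0.    -1.   ] jaw yaw -89.9 w 60.0 F [ 0.1  0.4 -0.6] q [ 0.24  0.38 -0.04  2.11  0.02  0.65 -1.38] t 8.43
turn [-0.    0.01  0.  ] shift [-0.01  2.56 -0.02] axes [[0.0, 0.0, 1.0], [-1.0, 0.0, 0.0], [0.0, -1.0, 0.0]] clock 8.43
```

View pics/s2.png

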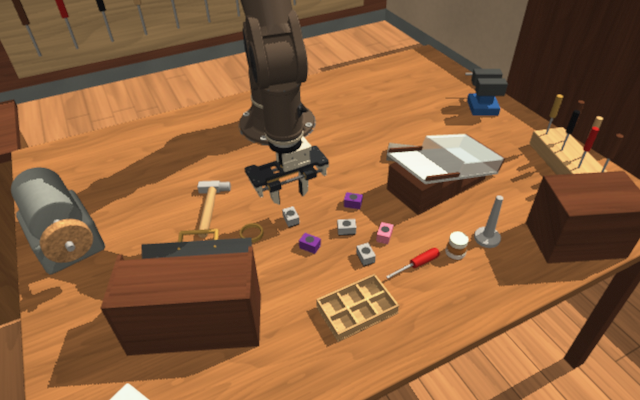

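The block is still at (291,216), under the fingers. Descend, grip and lift.

```bash
python3 -m crank '[[0,0.8,0,0,0,0,60],[0,0.8,0,0,0,0,60],[0,0.6,0,0,0,0,60],[0,0.36,0,0,0,0,60],[0,0,0,0,0,0,40],[0,0,0,0,0,0,10],[0,0,0,0,0,0,10],[0,0,0,0,0,0,10],[0,0,0,0,0,0,10],[0,-0.5,0,0,0,0,10],[0,-1,0,0,0,0,10],[0,-1,0,0,0,0,10]]' 30;python3 -m crank '[[0,-1,0,0,0,0,10],[0,-1,0,0,0,0,10],[0,-1,0,0,0,0,10],[0,-0.5,0,0,0,0,10]]';  cat >> h.py <<'E'
a=np.radians(97.2);t20=np.radians(20)
xr=np.array([np.cos(a)*np.cos(t20),np.sin(a)*np.cos(t20),-np.sin(t20)])
zr=np.array([np.cos(a)*np.sin(t20),np.sin(a)*np.sin(t20),np.cos(t20)])
yr=np.cross(zr,xr); O=np.array([.5155,.203,.104])
RAMP=Ro.from_matrix(np.stack([yr,-zr,np.cross(yr,-zr)],1))  # jaw across slope
def rp(x,y,z): return O+x*xr+y*yr+z*zr
E
python3 -c "
from h import *
st()
plan(rp(-.015,0,.08),RAMP)
"
```

```text
clock: 9.93
position: [0.4449, -0.1481, 0.1445]
ee_rot: [-1.21, 1.21, -1.209]
wrist_force: [1.2, -0.3, -4.4]
width: 0.347
clock: 10.42
position: [0.4454, -0.1482, 0.2501]
ee_rot: [-1.208, 1.207, -1.21]
wrist_force: [-1.1, 0.3, -2.4]
width: 0.345
grasp pt [ 0.4455 -0.1482  0.2034] yaxis [ 0.002 -0.    -1.   ] jaw yaw -90.0 w 31.7 F [-1.1  0.3 -2.4] q [ 0.24  0.23 -0.04  1.99  0.01  0.92 -1.38] t 10.43
turn [ 1.63  8.19 -1.45] shift [ -3.78  -3.52 -11.8 ] axes [[-0.99, 0.04, 0.12], [-0.13, -0.34, -0.93], [0.0, -0.94, 0.34]] clock 10.43
```

```bash
sed -i 's/def plan(grasp,R,back=0):/def plan(grasp,R,flip=0):/; s/if best is None or np.linalg.norm(t)<np.linalg.norm(best\[0\]): best/if best is None or (np.linalg.norm(t)<np.linalg.norm(best[0]))!=bool(flip): best/' h.py; python3 -c "
from h import *
plan(rp(-.015,0,.08),RAMP,1)
"
```

```text
turn [-1.5  -9.61 -1.68] shift [ 3.78 -3.52 11.8 ] axes [[0.99, 0.04, -0.12], [0.13, -0.34, 0.93], [-0.0, -0.94, -0.34]] clock 10.43
```

```bash
python3 -m crank '[[0,0,0,-0.15,-0.961,-0.168,10],[0,0,0,-0.15,-0.961,-0.168,10],[0,0,0,-0.15,-0.961,-0.168,10],[0,0,0,-0.15,-0.961,-0.168,10],[0,0,0,-0.15,-0.961,-0.168,10],[0,0,0,-0.15,-0.961,-0.168,10],[0,0,0,-0.15,-0.961,-0.168,10],[0,0,0,-0.15,-0.961,-0.168,10],[0,0,0,-0.15,-0.961,-0.168,10],[0,0,0,-0.15,-0.961,-0.168,10]]'; python3 -m crank '[[0.31,-0.29,0.98,0,0,0,10],[0.31,-0.29,0.98,0,0,0,10],[0.31,-0.29,0.98,0,0,0,10],[0.31,-0.29,0.98,0,0,0,10],[0.31,-0.29,0.98,0,0,0,10],[0.31,-0.29,0.98,0,0,0,10],[0.31,-0.29,0.98,0,0,0,10],[0.31,-0.29,0.98,0,0,0,10],[0.31,-0.29,0.98,0,0,0,10],[0.31,-0.29,0.98,0,0,0,10],[0.31,-0.29,0.98,0,0,0,10],[0.31,-0.29,0.98,0,0,0,10]]'; python3 -c "
from h import *
st();plan(rp(-.015,0,.024),RAMP)
t=snap('top');s=snap('scene')
a=t['img'][150:270,120:280];b=s['img'][90:210,360:520]
cv2.imwrite('pics/r1.png',np.vstack([cv2.resize(i,(400,300),interpolation=2) for i in (a,b)])[...,::-1])
"
```

```text
clock: 11.68
position: [0.4449, -0.148, 0.2477]
ee_rot: [-1.916, -0.122, 0.092]
wrist_force: [0.5, -0.6, -3.0]
width: 0.346
clock: 13.18
position: [0.51, 0.2309, 0.2252]
ee_rot: [-1.917, -0.118, 0.087]
wrist_force: [-0.1, -0.2, -2.5]
width: 0.349
grasp pt [0.5118 0.215  0.1813] yaxis [ 0.04  -0.339 -0.94 ] jaw yaw 7.2 w 32.0 F [-0.1 -0.2 -2.5] q [-0.39  0.51 -0.42  1.71  0.51  1.23 -0.89] t 13.18
turn [-0.    0.   -0.02] shift [ 0.07  1.76 -0.01] axes [[0.99, 0.04, -0.12], [0.13, -0.34, 0.93], [-0.0, -0.94, -0.34]] clock 13.18
```

View pics/r1.png

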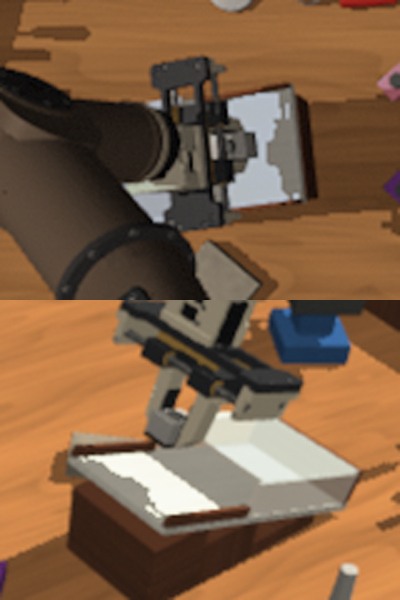

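```bash
python3 -m crank '[[0.07,0.5,0,0,0,0,10],[0,0.5,0,0,0,0,10],[0,0.4,0,0,0,0,10],[0,0.2,0,0,0,0,10],[0,0.1,0,0,0,0,10],[0,0.06,0,0,0,0,10],[0,0,0,0,0,0,10]]'; python3 -c "
from h import *
st();plan(rp(-.015,0,.022),RAMP)"
```

```text
clock: 14.15
position: [0.5145, 0.2126, 0.1763]
ee_rot: [-1.916, -0.119, 0.086]
wrist_force: [0.4, -0.4, -2.7]
width: 0.348
grasp pt [0.5165 0.1968 0.1324] yaxis [ 0.041 -0.338 -0.94 ] jaw yaw 7.2 w 31.9 F [ 0.4 -0.4 -2.7] q [-0.37  0.56 -0.4   1.77  0.55  1.13 -0.92] t 14.15
turn [-0.01  0.   -0.01] shift [-0.01  0.08  0.02] axes [[0.99, 0.04, -0.12], [0.13, -0.34, 0.93], [-0.0, -0.94, -0.34]] clock 14.15
```

```bash
python3 -m crank '[[0,0.05,0,0,0,0,10],[0,0,0,0,0,0,10]]';python3 -m crank '[[0,0.05,0,0,0,0,10],[0,0,0,0,0,0,10]]';python3 -m crank '[[0,0.05,0,0,0,0,10],[0,0,0,0,0,0,10]]'
```

```text
clock: 14.4
position: [0.5145, 0.212, 0.1747]
ee_rot: [-1.916, -0.119, 0.086]
wrist_force: [0.0, -0.5, -3.3]
width: 0.345
clock: 14.65
position: [0.5149, 0.2123, 0.1742]
ee_rot: [-1.915, -0.12, 0.085]
wrist_force: [-0.7, 2.1, 5.0]
width: 0.349
clock: 14.9
position: [0.5153, 0.2127, 0.1739]
ee_rot: [-1.914, -0.122, 0.084]
wrist_force: [-2.2, 3.9, 14.9]
width: 0.347
```

```bash
python3 -m crank '[[0,-0.07,0,0,0,0,33],[0,0,0,0,0,0,40],[0,0,0,0,0,0,50],[0,0,0,0,0,0,62],[0,0,0,0,0,0,62],[0,0,0,0,0,0,62],[0,0,0,0,0,0,62],[0,0,0,0,0,0,62],[0,0,0,0,0,0,62],[0,0,0,0,0,0,62]]'; python3 -c "
from h import *
st()
t=snap('top');s=snap('scene')
a=t['img'][150:270,120:280];b=s['img'][90:210,360:520]
cv2.imwrite('pics/r2.png',np.vstack([cv2.resize(i,(400,300),interpolation=2) for i in (a,b)])[...,::-1])
"
```

```text
clock: 16.15
position: [0.5145, 0.2116, 0.1738]
ee_rot: [-1.916, -0.119, 0.086]
wrist_force: [0.8, 0.9, 0.6]
width: 0.674
grasp pt [0.5164 0.1958 0.1299] yaxis [ 0.041 -0.339 -0.94 ] jaw yaw 7.2 w 61.8 F [0.8 0.9 0.6] q [-0.37  0.56 -0.4   1.78  0.55  1.12 -0.93] t 16.15
```

View pics/r2.png

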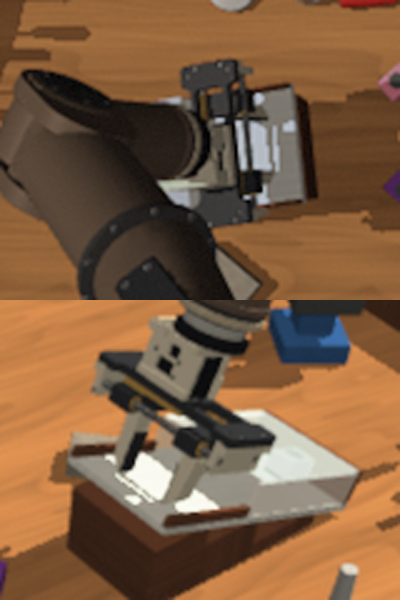

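```bash
python3 -m crank '[[0,-0.6,0,0,0,0,62],[0,-0.9,0,0,0,0,62],[0,-0.9,0,0,0,0,62],[0,-0.6,0,0,0,0,62]]'; python3 -c "
from h import *
st();plan([.546,-.039,.12],down(-26))"
```

```text
clock: 16.75
position: [0.5109, 0.2434, 0.2607]
ee_rot: [-1.914, -0.12, 0.085]
wrist_force: [-0.0, 0.4, -0.0]
width: 0.676
grasp pt [0.5129 0.2276 0.2167] yaxis [ 0.042 -0.337 -0.941] jaw yaw 7.2 w 62.1 F [-0.   0.4 -0. ] q [-0.4   0.49 -0.43  1.66  0.48  1.3  -0.87] t 16.75
turn [1.93 3.29 0.57] shift [ 5.18  3.13 -7.95] axes [[0.9, 0.0, 0.44], [-0.44, 0.0, 0.9], [0.0, -1.0, 0.0]] clock 16.75
```

```bash
python3 -m crank '[[0,0,0,0.48,0.82,0.14,62],[0,0,0,0.48,0.82,0.14,62],[0,0,0,0.48,0.82,0.14,62],[0,0,0,0.48,0.82,0.14,62],[0.5,0.05,-0.8,0,0,0,62],[0.6,0.1,-0.9,0,0,0,62],[0.6,0.2,-0.9,0,0,0,62],[0.6,0.3,-0.9,0,0,0,62],[0.6,0.3,-0.95,0,0,0,62],[0.6,0.3,-0.95,0,0,0,62],[0.6,0.5,-0.9,0,0,0,62],[0.5,0.5,-0.8,0,0,0,62]]'; python3 -m crank '[[0.4,0.5,-0.5,0,0,0,62],[0.18,0.38,-0.3,0,0,0,62],[0,0,0,0,0,0,62]]'; python3 -c "
from h import *
st();plan([.546,-.039,.022],down(-26))
t=snap('top');s=snap('scene')
a=t['img'][140:260,120:280];b=s['img'][110:290,280:520]
cv2.imwrite('pics/r3.png',np.vstack([cv2.resize(i,(400,300),interpolation=2) for i in (a,b)])[...,::-1])
"
```

```text
clock: 18.25
position: [0.5421, -0.0112, 0.192]
ee_rot: [-1.545, 0.354, -0.357]
wrist_force: [0.7, 0.4, -0.3]
width: 0.673
clock: 18.62
position: [0.5465, -0.0394, 0.1647]
ee_rot: [-1.545, 0.356, -0.355]
wrist_force: [0.1, -0.0, 0.7]
width: 0.676
grasp pt [ 0.5464 -0.0396  0.118 ] yaxis [-0.002 -0.004 -1.   ] jaw yaw -26.0 w 62.0 F [ 0.1 -0.   0.7] q [ 0.2   0.48 -0.31  1.89  0.2   0.81 -0.67] t 18.62
turn [0.02 0.   0.  ] shift [-0.02  3.2   0.  ] axes [[0.9, 0.0, 0.44], [-0.44, 0.0, 0.9], [0.0, -1.0, 0.0]] clock 18.62
```

View pics/r3.png

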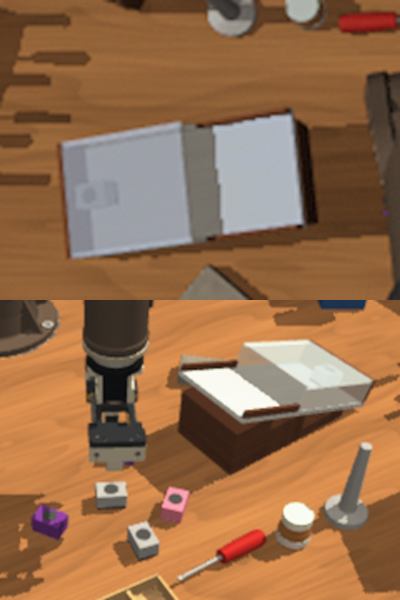

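Block 1 lies at the end of the hood (top crop (95,193)), so it is worn. Block 2 is unmoved at scene crop (110,494).

```bash
python3 -m crank '[[0,0.8,0,0,0,0,62],[0,0.9,0,0,0,0,62],[0,0.9,0,0,0,0,62],[0,0.6,0,0,0,0,62],[0,0,0,0,0,0,40],[0,0,0,0,0,0,10],[0,0,0,0,0,0,10],[0,0,0,0,0,0,10],[0,0,0,0,0,0,10],[0,-0.5,0,0,0,0,10],[0,-1,0,0,0,0,10],[0,-1,0,0,0,0,10]]' 30;python3 -m crank '[[0,-1,0,0,0,0,10],[0,-1,0,0,0,0,10],[0,-1,0,0,0,0,10],[0,-0.5,0,0,0,0,10]]'; python3 -c "
from h import *
st()
plan(rp(-.015,0,.08),RAMP)
"
```

```text
clock: 20.23
position: [0.5466, -0.0394, 0.1459]
ee_rot: [-1.545, 0.355, -0.356]
wrist_force: [1.2, -0.5, -2.7]
width: 0.348
clock: 20.72
position: [0.5472, -0.039, 0.2517]
ee_rot: [-1.545, 0.353, -0.358]
wrist_force: [0.1, 0.7, -3.5]
width: 0.347
grasp pt [ 0.5473 -0.0392  0.205 ] yaxis [ 0.002 -0.004 -1.   ] jaw yaw -25.9 w 31.8 F [ 0.1  0.7 -3.5] q [ 0.23  0.38 -0.34  1.79  0.15  1.   -0.63] t 20.73
turn [-1.92 -3.28 -0.56] shift [-0.04 -2.38  8.83] axes [[0.99, 0.04, -0.12], [0.13, -0.34, 0.93], [-0.0, -0.94, -0.34]] clock 20.73
```

```bash
python3 -m crank '[[0,0,0,-0.48,-0.82,-0.14,10],[0,0,0,-0.48,-0.82,-0.14,10],[0,0,0,-0.48,-0.82,-0.14,10],[0,0,0,-0.48,-0.82,-0.14,10],[0,-0.3,0.8,0,0,0,10],[0,-0.3,1,0,0,0,10],[0,-0.3,1,0,0,0,10],[0,-0.3,1,0,0,0,10],[0,-0.3,1,0,0,0,10],[0,-0.3,1,0,0,0,10],[0,-0.2,1,0,0,0,10],[0,-0.2,1,0,0,0,10]]'; python3 -m crank '[[-0.04,-0.18,1,0,0,0,10],[0,0,0,0,0,0,10],[0,0.5,0,0,0,0,10],[0,0.5,0,0,0,0,10],[0,0.4,0,0,0,0,10],[0,0.2,0,0,0,0,10],[0,0.08,0,0,0,0,10],[0,0,0,0,0,0,10]]'; python3 -c "
from h import *
st();plan(rp(-.015,0,.022),RAMP)"
```

```text
clock: 22.22
position: [0.5162, 0.2024, 0.2314]
ee_rot: [-1.916, -0.118, 0.087]
wrist_force: [-0.4, -0.0, -3.2]
width: 0.348
clock: 23.22
position: [0.5138, 0.2143, 0.1794]
ee_rot: [-1.916, -0.119, 0.086]
wrist_force: [0.5, 0.5, -2.9]
width: 0.347
grasp pt [0.5157 0.1985 0.1355] yaxis [ 0.041 -0.338 -0.94 ] jaw yaw 7.2 w 31.9 F [ 0.5  0.5 -2.9] q [-0.36  0.56 -0.43  1.77  0.56  1.14 -0.93] t 23.23
turn [-0.01  0.   -0.01] shift [0.01 0.2  0.  ] axes [[0.99, 0.04, -0.12], [0.13, -0.34, 0.93], [-0.0, -0.94, -0.34]] clock 23.23
```

```bash
python3 -m crank '[[0,0.14,0,0,0,0,10],[0,0,0,0,0,0,10]]';python3 -m crank '[[0,0.04,0,0,0,0,10],[0,0,0,0,0,0,10]]';python3 -m crank '[[0,0.04,0,0,0,0,10],[0,0,0,0,0,0,10]]'
```

```text
clock: 23.48
position: [0.514, 0.2131, 0.1755]
ee_rot: [-1.916, -0.119, 0.086]
wrist_force: [0.3, 1.1, -2.2]
width: 0.345
clock: 23.72
position: [0.5143, 0.2133, 0.1754]
ee_rot: [-1.915, -0.12, 0.085]
wrist_force: [-0.9, 1.9, 6.6]
width: 0.348
clock: 23.98
position: [0.5146, 0.2136, 0.1753]
ee_rot: [-1.914, -0.122, 0.084]
wrist_force: [-4.3, 3.0, 15.0]
width: 0.351
```

```bash
python3 -m crank '[[0,-0.06,0,0,0,0,33],[0,0,0,0,0,0,40],[0,0,0,0,0,0,50],[0,0,0,0,0,0,62],[0,0,0,0,0,0,62],[0,0,0,0,0,0,62],[0,0,0,0,0,0,62],[0,0,0,0,0,0,62],[0,0,0,0,0,0,62],[0,0,0,0,0,0,62]]'; python3 -c "
from h import *
st()
t=snap('top');s=snap('scene')
a=t['img'][150:270,120:280];b=s['img'][90:210,360:520]
cv2.imwrite('pics/r4.png',np.vstack([cv2.resize(i,(400,300),interpolation=2) for i in (a,b)])[...,::-1])
"
```

```text
clock: 25.22
position: [0.5139, 0.2125, 0.1748]
ee_rot: [-1.916, -0.119, 0.086]
wrist_force: [-0.5, -1.0, -0.3]
width: 0.678
grasp pt [0.5158 0.1967 0.1309] yaxis [ 0.041 -0.339 -0.94 ] jaw yaw 7.2 w 62.2 F [-0.5 -1.  -0.3] q [-0.36  0.57 -0.43  1.78  0.56  1.13 -0.94] t 25.23
```

View pics/r4.png

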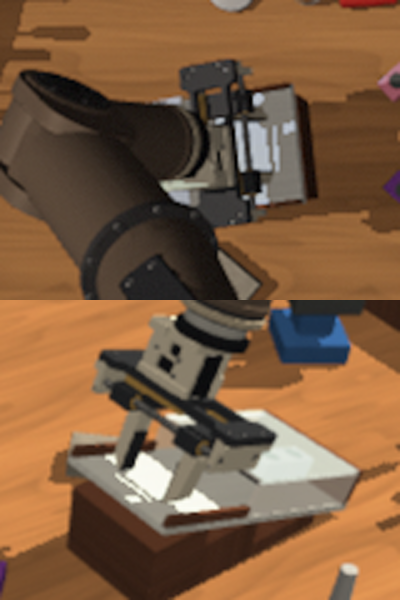

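Block 2 has slid off too. Now block 3.

```bash
python3 -m crank '[[0,-0.6,0,0,0,0,62],[0,-0.9,0,0,0,0,62],[0,-0.9,0,0,0,0,62],[0,-0.6,0,0,0,0,62]]'; python3 -c "
from h import *
st();plan([.647,-.042,.12],down(82))"
```

```text
clock: 25.82
position: [0.5103, 0.2442, 0.2616]
ee_rot: [-1.915, -0.12, 0.085]
wrist_force: [0.8, -0.5, -0.6]
width: 0.676
grasp pt [0.5123 0.2285 0.2177] yaxis [ 0.042 -0.337 -0.941] jaw yaw 7.2 w 62.1 F [ 0.8 -0.5 -0.6] q [-0.38  0.49 -0.45  1.65  0.49  1.31 -0.88] t 25.82
turn [ 1.69 -7.4  -1.3 ] shift [-8.81  3.16 -5.84] axes [[0.14, 0.0, -0.99], [0.99, -0.0, 0.14], [-0.0, -1.0, -0.0]] clock 25.82
```

```bash
python3 -m crank '[[0,0,0,0.21,-0.925,-0.162,62],[0,0,0,0.21,-0.925,-0.162,62],[0,0,0,0.21,-0.925,-0.162,62],[0,0,0,0.21,-0.925,-0.162,62],[0,0,0,0.21,-0.925,-0.162,62],[0,0,0,0.21,-0.925,-0.162,62],[0,0,0,0.21,-0.925,-0.162,62],[0,0,0,0.21,-0.925,-0.162,62]]'; python3 -m crank '[[-0.8,0.1,-0.5,0,0,0,62],[-0.9,0.1,-0.6,0,0,0,62],[-0.9,0.2,-0.6,0,0,0,62],[-0.9,0.3,-0.6,0,0,0,62],[-0.9,0.3,-0.6,0,0,0,62],[-0.9,0.3,-0.6,0,0,0,62],[-0.9,0.4,-0.6,0,0,0,62],[-0.9,0.5,-0.6,0,0,0,62],[-0.9,0.5,-0.6,0,0,0,62],[-0.8,0.46,-0.54,0,0,0,62],[0,0,0,0,0,0,62]]'; python3 -c "
from h import *
st();plan([.647,-.042,.022],down(82))
t=snap('top');s=snap('scene')
a=t['img'][140:260,120:280];b=s['img'][110:290,280:520]
cv2.imwrite('pics/r5.png',np.vstack([cv2.resize(i,(400,300),interpolation=2) for i in (a,b)])[...,::-1])
"
```

```text
clock: 26.82
position: [0.5102, 0.243, 0.26]
ee_rot: [-1.271, -1.108, 1.111]
wrist_force: [0.2, 0.1, -0.7]
width: 0.675
clock: 28.2
position: [0.6472, -0.0467, 0.1639]
ee_rot: [-1.276, -1.099, 1.107]
wrist_force: [-0.4, -0.6, -0.1]
width: 0.678
grasp pt [ 0.6471 -0.0469  0.1172] yaxis [-0.002 -0.005 -1.   ] jaw yaw 81.7 w 62.3 F [-0.4 -0.6 -0.1] q [ 0.45  0.71 -0.74  1.6   0.54  1.04  0.97] t 28.2
turn [-0.01 -0.03 -0.03] shift [0.15 3.17 0.03] axes [[0.14, 0.0, -0.99], [0.99, -0.0, 0.14], [-0.0, -1.0, -0.0]] clock 28.2
```

View pics/r5.png

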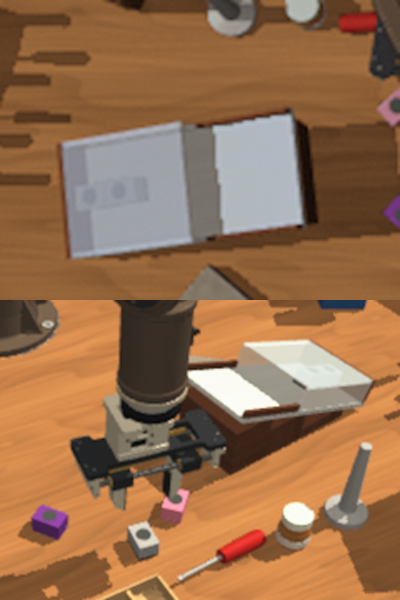

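Two blocks are now in the hood (crop (95,195) and (118,190)); block 3 is unmoved at (142,538), beside the pink look-alike at (175,505).

```bash
python3 -m crank '[[0.15,0.8,0,0,0,0,62],[0,0.9,0,0,0,0,62],[0,0.9,0,0,0,0,62],[0,0.57,0,0,0,0,62],[0,0,0,0,0,0,40],[0,0,0,0,0,0,10],[0,0,0,0,0,0,10],[0,0,0,0,0,0,10],[0,0,0,0,0,0,10],[0,-0.5,0,0,0,0,10],[0,-1,0,0,0,0,10],[0,-1,0,0,0,0,10]]' 30;python3 -m crank '[[0,-1,0,0,0,0,10],[0,-1,0,0,0,0,10],[0,-1,0,0,0,0,10],[0,-0.5,0,0,0,0,10]]'; python3 -c "
from h import *
st()
plan(rp(-.015,0,.08),RAMP)
"
```

```text
clock: 29.8
position: [0.6474, -0.0382, 0.1471]
ee_rot: [-1.274, -1.105, 1.108]
wrist_force: [0.6, -1.3, -3.0]
width: 0.347
clock: 30.3
position: [0.6479, -0.0376, 0.253]
ee_rot: [-1.276, -1.107, 1.106]
wrist_force: [0.3, -0.7, -3.1]
width: 0.344
grasp pt [ 0.648  -0.0378  0.2063] yaxis [ 0.003 -0.003 -1.   ] jaw yaw 82.0 w 31.6 F [ 0.3 -0.7 -3.1] q [ 0.46  0.63 -0.79  1.51  0.47  1.19  1.03] t 30.3
turn [-1.68  7.4   1.3 ] shift [-3.37 -2.47  9.2 ] axes [[0.99, 0.04, -0.12], [0.13, -0.34, 0.93], [-0.0, -0.94, -0.34]] clock 30.3
```

```bash
python3 -m crank '[[0,0,0,-0.21,0.925,0.162,10],[0,0,0,-0.21,0.925,0.162,10],[0,0,0,-0.21,0.925,0.162,10],[0,0,0,-0.21,0.925,0.162,10],[0,0,0,-0.21,0.925,0.162,10],[0,0,0,-0.21,0.925,0.162,10],[0,0,0,-0.21,0.925,0.162,10],[0,0,0,-0.21,0.925,0.162,10]]'; python3 -m crank '[[-0.37,-0.27,0.9,0,0,0,10],[-0.37,-0.27,0.9,0,0,0,10],[-0.37,-0.27,0.9,0,0,0,10],[-0.37,-0.27,0.9,0,0,0,10],[-0.37,-0.27,0.95,0,0,0,10],[-0.37,-0.27,0.95,0,0,0,10],[-0.37,-0.27,0.95,0,0,0,10],[-0.37,-0.27,0.95,0,0,0,10],[-0.37,-0.26,0.9,0,0,0,10],[-0.04,-0.05,0.9,0,0,0,10],[0,0,0,0,0,0,10]]'; python3 -c "
from h import *
st();plan(rp(-.015,0,.022),RAMP)"
```

```text
clock: 31.3
position: [0.647, -0.0378, 0.2501]
ee_rot: [-1.917, -0.115, 0.083]
wrist_force: [0.3, 0.1, -3.5]
width: 0.349
clock: 32.67
position: [0.5102, 0.2342, 0.2254]
ee_rot: [-1.914, -0.122, 0.091]
wrist_force: [-0.2, -0.1, -2.9]
width: 0.347
grasp pt [0.5121 0.2185 0.1815] yaxis [ 0.04  -0.337 -0.941] jaw yaw 7.4 w 31.9 F [-0.2 -0.1 -2.9] q [-0.37  0.52 -0.46  1.71  0.52  1.24 -0.91] t 32.67
turn [-0.02  0.03 -0.01] shift [ 0.05  1.87 -0.11] axes [[0.99, 0.04, -0.12], [0.13, -0.34, 0.93], [-0.0, -0.94, -0.34]] clock 32.67
```

```bash
python3 -m crank '[[0.05,0.5,-0.11,0,0,0,10],[0,0.5,0,0,0,0,10],[0,0.4,0,0,0,0,10],[0,0.3,0,0,0,0,10],[0,0.1,0,0,0,0,10],[0,0,0,0,0,0,10]]';python3 -m crank '[[0,0.04,0,0,0,0,10],[0,0,0,0,0,0,10]]';python3 -m crank '[[0,0.04,0,0,0,0,10],[0,0,0,0,0,0,10]]'
```

```text
clock: 33.42
position: [0.5156, 0.2103, 0.1778]
ee_rot: [-1.917, -0.119, 0.085]
wrist_force: [-4.7, -1.0, 12.3]
width: 0.345
clock: 33.67
position: [0.5155, 0.2103, 0.1777]
ee_rot: [-1.917, -0.12, 0.085]
wrist_force: [-8.4, 0.2, 22.0]
width: 0.346
clock: 33.92
position: [0.5155, 0.2103, 0.1777]
ee_rot: [-1.917, -0.12, 0.084]
wrist_force: [-12.1, 0.3, 32.6]
width: 0.346
```

```bash
python3 -m crank '[[0,-0.13,0,0,0,0,10],[0,0,0,0,0,0,10]]'; python3 -m crank '[[0,0,0,0,0,0,33],[0,0,0,0,0,0,40],[0,0,0,0,0,0,50],[0,0,0,0,0,0,62],[0,0,0,0,0,0,62],[0,0,0,0,0,0,62],[0,0,0,0,0,0,62],[0,0,0,0,0,0,62],[0,0,0,0,0,0,62],[0,0,0,0,0,0,62]]'; python3 -c "
from h import *
st()
t=snap('top');s=snap('scene')
a=t['img'][150:270,120:280];b=s['img'][90:210,360:520]
cv2.imwrite('pics/r6.png',np.vstack([cv2.resize(i,(400,300),interpolation=2) for i in (a,b)])[...,::-1])
"
```

```text
clock: 34.17
position: [0.5158, 0.2109, 0.1779]
ee_rot: [-1.916, -0.119, 0.086]
wrist_force: [1.0, -0.1, -3.9]
width: 0.349
clock: 35.42
position: [0.5156, 0.2108, 0.1779]
ee_rot: [-1.916, -0.119, 0.086]
wrist_force: [0.3, -0.2, 0.4]
width: 0.673
grasp pt [0.5175 0.1949 0.134 ] yaxis [ 0.041 -0.339 -0.94 ] jaw yaw 7.2 w 61.7 F [ 0.3 -0.2  0.4] q [-0.34  0.56 -0.44  1.77  0.57  1.14 -0.93] t 35.42
```

View pics/r6.png

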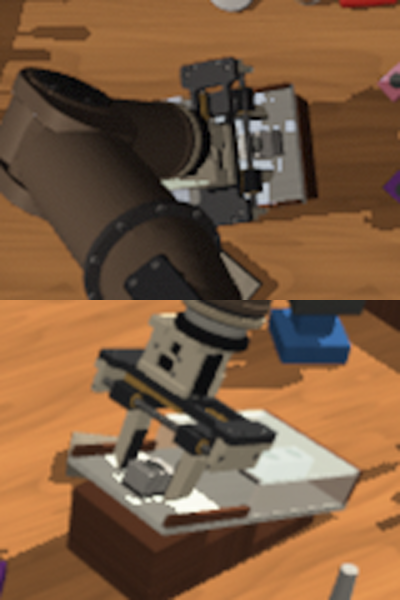

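Block 3 stays at crop (148,475): it grips. I'll pick it up again and check the bin's tilt.

```bash
python3 -m crank '[[0,0,0,0,0,0,40],[0,0,0,0,0,0,10],[0,0,0,0,0,0,10],[0,0,0,0,0,0,10],[0,-0.3,0,0,0,0,10],[0,-0.6,0,0,0,0,10],[0,-0.9,0,0,0,0,10],[0,-0.9,0,0,0,0,10]]' 35; python3 -c "
from h import *
st();plan([.5428,-.4129,.22],down(67))
t=load('top');C=cloud(t);z=C[...,2];hsv=cv2.cvtColor(t['img'],cv2.COLOR_RGB2HSV)
m=(hsv[...,0]>15)&(hsv[...,0]<30)&(hsv[...,1]>100)&(z>.07)&(z<.13)&(C[...,1]<-.32)&(C[...,0]<.6)&(C[...,0]>.4)
print(m.sum(),C[m].mean(0).round(3),np.percentile(C[m],[5,95],axis=0).round(3))
# back-left rim of bin etc: heights along the mid line, case frame
ex=np.array([.9205,-.3907]);ey=np.array([.3907,.9205])
for x in np.arange(-.12,.03,.01):
    k=np.argmin(np.hypot(C[...,0]-((.699+x)*ex+(-.168+.06)*ey)[0],C[...,1]-((.699+x)*ex+(-.168+.06)*ey)[1])); print(round(x,2),C.reshape(-1,3)[k].round(3)[2],end='; ')
"
```

```text
clock: 36.52
position: [0.5121, 0.2391, 0.2559]
ee_rot: [-1.915, -0.119, 0.086]
wrist_force: [0.7, 1.1, -2.6]
width: 0.348
grasp pt [0.514  0.2233 0.212 ] yaxis [ 0.041 -0.338 -0.94 ] jaw yaw 7.2 w 32.0 F [ 0.7  1.1 -2.6] q [-0.37  0.5  -0.46  1.66  0.5   1.3  -0.88] t 36.52
turn [ 1.8  -5.92 -1.05] shift [-19.61  -0.36  -9.43] axes [[0.39, 0.0, -0.92], [0.92, 0.0, 0.39], [0.0, -1.0, 0.0]] clock 36.52
152 [ 0.48  -0.388  0.099] [[ 0.457 -0.434  0.093]
 [ 0.514 -0.35   0.106]]
-0.12 0.0; -0.11 0.001; -0.1 -0.002; -0.09 -0.004; -0.08 0.104; -0.07 0.092; -0.06 0.082; -0.05 0.075; -0.04 0.071; -0.03 0.057; -0.02 0.045; -0.01 0.035; -0.0 0.024; 0.01 0.039; 0.02 0.162;
```

```bash
python3 -m crank '[[0,-0.3,0,0.26,-0.845,-0.15,10],[0,0,0,0.26,-0.845,-0.15,10],[0,0,0,0.26,-0.845,-0.15,10],[0,0,0,0.26,-0.845,-0.15,10],[0,0,0,0.26,-0.845,-0.15,10],[0,0,0,0.26,-0.845,-0.15,10],[0,0,0,0.26,-0.845,-0.15,10]]'; python3 -m crank '[[-0.5,0,-0.25,0,0,0,10],[-0.9,0,-0.43,0,0,0,10],[-0.95,0,-0.46,0,0,0,10],[-0.95,0,-0.46,0,0,0,10],[-0.95,0,-0.46,0,0,0,10],[-0.95,0,-0.46,0,0,0,10],[-0.95,0,-0.46,0,0,0,10],[-0.95,0,-0.46,0,0,0,10],[-0.95,0,-0.46,0,0,0,10],[-0.95,0,-0.46,0,0,0,10],[-0.95,0,-0.46,0,0,0,10],[0,0,0,0,0,0,10]]'; python3 -c "
from h import *
st();plan([.547,-.415,.22],down(67))"
```

```text
clock: 37.4
position: [0.5118, 0.2416, 0.2639]
ee_rot: [-1.367, -0.912, 0.911]
wrist_force: [-0.0, -0.1, -3.2]
width: 0.343
clock: 38.9
position: [0.5277, -0.0938, 0.2619]
ee_rot: [-1.375, -0.9, 0.904]
wrist_force: [0.6, 0.1, -3.6]
width: 0.347
grasp pt [ 0.5276 -0.0939  0.2152] yaxis [-0.003 -0.001 -1.   ] jaw yaw 66.5 w 31.9 F [ 0.6  0.1 -3.6] q [ 0.65  0.43 -0.78  1.78  0.34  1.07  0.91] t 38.9
turn [-0.01 -0.05 -0.01] shift [-9.6  -0.16 -4.78] axes [[0.39, 0.0, -0.92], [0.92, 0.0, 0.39], [0.0, -1.0, 0.0]] clock 38.9
```

```bash
python3 -m crank '[[-0.7,0,-0.35,0,0,0,10],[-0.95,0,-0.47,0,0,0,10],[-0.95,0,-0.47,0,0,0,10],[-0.95,0,-0.47,0,0,0,10],[-0.95,0,-0.48,0,0,0,10],[-0.95,0,-0.48,0,0,0,10],[-0.95,0,-0.48,0,0,0,10],[-0.95,0,-0.48,0,0,0,10],[-0.95,0,-0.47,0,0,0,10],[-0.9,0,-0.45,0,0,0,10],[-0.4,0,-0.2,0,-0.05,0,10],[0,0,0,0,0,0,10]]'; python3 -c "
from h import *
st();plan([.547,-.415,.115],down(67))"
```

```text
clock: 40.4
position: [0.5479, -0.4113, 0.2609]
ee_rot: [-1.367, -0.913, 0.914]
wrist_force: [0.1, 0.7, -2.6]
width: 0.349
grasp pt [ 0.5478 -0.4112  0.2142] yaxis [-0.002  0.002 -1.   ] jaw yaw 67.4 w 32.0 F [ 0.1  0.7 -2.6] q [ 0.96  0.65 -0.68  1.4   0.42  1.23  1.42] t 40.4
turn [-0.02  0.04  0.01] shift [-0.13  3.31 -0.02] axes [[0.39, 0.0, -0.92], [0.92, 0.0, 0.39], [0.0, -1.0, 0.0]] clock 40.4
```

```bash
python3 -m crank '[[-0.1,0.6,0,0,0,0,10],[0,0.9,0,0,0,0,10],[0,0.9,0,0,0,0,10],[0,0.6,0,0,0,0,10],[0,0.3,0,0,0,0,10],[0,0,0,0,0,0,10]]'; python3 -m crank '[[0,0,0,0,0,0,40],[0,0,0,0,0,0,50],[0,0,0,0,0,0,60],[0,0,0,0,0,0,60],[0,-0.6,0,0,0,0,60],[0,-0.9,0,0,0,0,60],[0,-0.9,0,0,0,0,60],[0,-0.9,0,0,0,0,60],[0,-0.3,0,0,0,0,60]]'; python3 -c "
from h import *
st();plan([.4725,-.384,.22],down(-23))"
```

```text
clock: 41.15
position: [0.5467, -0.4136, 0.1617]
ee_rot: [-1.366, -0.914, 0.915]
wrist_force: [0.4, -0.0, -4.1]
width: 0.345
clock: 42.28
position: [0.5478, -0.4143, 0.273]
ee_rot: [-1.371, -0.916, 0.914]
wrist_force: [0.3, 0.9, 0.4]
width: 0.654
grasp pt [ 0.5479 -0.4143  0.2263] yaxis [ 0.001  0.    -1.   ] jaw yaw 67.5 w 60.0 F [0.3 0.9 0.4] q [ 0.97  0.65 -0.68  1.39  0.41  1.25  1.43] t 42.27
turn [ 0.01 -8.95 -0.  ] shift [2.71 0.21 0.05] axes [[-0.92, 0.0, -0.39], [0.39, -0.0, -0.92], [0.0, -1.0, -0.0]] clock 42.27
```

```bash
python3 -m crank '[[0,0,0,0,1,0,60],[0,0,0,0,1,0,60],[0,0,0,0,1,0,60],[0,0,0,0,1,0,50],[0,0,0,0,1,0,40],[0,0,0,0,1,0,34],[0,0,0,0,1,0,34],[0,0,0,0,1,0,34],[0,0,0,0,1,0,34]]';python3 -m crank '[[-0.5,0,0.5,0,0,0,34],[-0.9,0,0.9,0,0,0,34],[-0.9,0,0.9,0,0,0,34],[-0.9,0,0.9,0,0,0,34],[-0.5,0,0.9,0,0,0,34],[0,0,0.9,0,0,0,34],[0,0,0.9,0,0,0,34],[0,0,0,0,0,0,34]]'; python3 -c "
from h import *
st();plan([.4725,-.384,.19],down(-23))
t=snap('top');s=snap('scene')
a=t['img'][110:260,360:560];b=s['img']
cv2.imwrite('pics/b1.png',np.vstack([cv2.resize(i,(400,300),interpolation=2) for i in (a,t['img'][80:305,100:400])])[...,::-1])
"
```

```text
clock: 43.4
position: [0.5467, -0.414, 0.2697]
ee_rot: [-1.546, 0.315, -0.311]
wrist_force: [-0.3, -0.9, -0.8]
width: 0.373
clock: 44.4
position: [0.5129, -0.2057, 0.2706]
ee_rot: [-1.546, 0.307, -0.304]
wrist_force: [-0.3, -0.9, 0.4]
width: 0.375
grasp pt [ 0.5128 -0.2056  0.2239] yaxis [-0.002  0.003 -1.   ] jaw yaw -22.3 w 34.4 F [-0.3 -0.9  0.4] q [ 0.58  0.37 -0.39  1.75  0.16  1.05 -0.26] t 44.4
turn [-0.01  0.07 -0.02] shift [ 1.08  1.13 -6.  ] axes [[0.92, 0.0, 0.39], [-0.39, 0.0, 0.92], [0.0, -1.0, 0.0]] clock 44.4
```

View pics/b1.png

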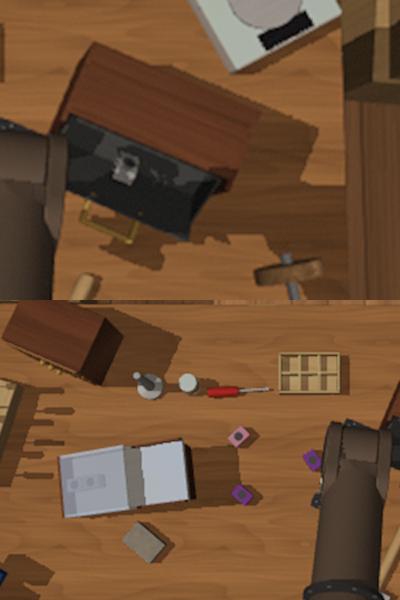

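The block lies in the bin (upper crop (125,165)), both worn ones lie under the hood (lower crop (88,485)), and no steel block is left on the bench. Next, push the handle from the front with closed fingers.

```bash
python3 -m crank '[[-0.4,0,-0.5,0,0.07,0,0],[-0.8,0,-0.9,0,0,0,0],[-0.7,0,-0.9,0,0,0,0],[0,0,-0.9,0,0,0,0],[0,0,-0.9,0,0,0,0],[0,0,-0.9,0,0,0,0],[0,0,-0.8,0,0,0,0],[0,0,0,0,0,0,0]]'; python3 -c "
from h import *
st();plan([.436,-.37,.103],down(-23))
s=snap('scene');save(s,'b2.png',(100,140,340,320),3)
"
```

```text
clock: 45.5
position: [0.3883, -0.3487, 0.2702]
ee_rot: [-1.546, 0.326, -0.32]
wrist_force: [0.3, 0.7, -0.2]
width: -0.001
grasp pt [ 0.3882 -0.3486  0.2235] yaxis [-0.003  0.001 -1.   ] jaw yaw -23.6 w -0.1 F [ 0.3  0.7 -0.2] q [ 0.88  0.32 -0.32  1.83  0.12  1.02  0.1 ] t 45.5
turn [-0.   -0.06 -0.02] shift [ 1.74  4.02 -0.03] axes [[0.92, 0.0, 0.39], [-0.39, 0.0, 0.92], [0.0, -1.0, 0.0]] clock 45.5
```

View pics/b2.png

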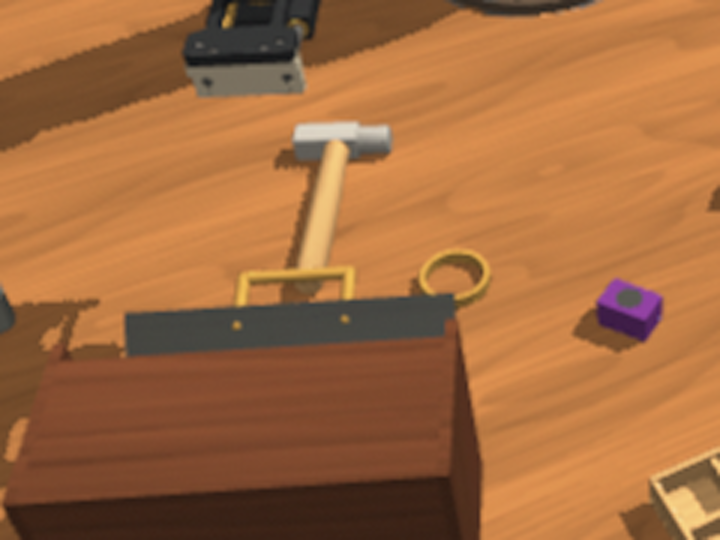

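Bar at crop (295,275), bangle and hammer clear. Lower the closed fingers and push along the arc.

```bash
python3 -m crank '[[0.3,0.6,0,0,-0.06,0,0],[0.2,0.9,0,0,0,0,0],[0,0.9,0,0,0,0,0],[0,0.9,0,0,0,0,0],[0,0.7,0,0,0,0,0],[0.5,0,0,0,0,0,0],[0.5,0,0,0,0,0,0],[0.2,0,0,0,0,0,0],[0,0,0,0,0,0,0]]'; python3 -m crank '[[0.3,-0.1,0,0,0,0,0],[0.3,-0.2,0,0,0,0,0],[0.3,-0.25,0,0,0,0,0]]'; python3 -c "
from h import *
st();plan([(.65*.9205-.17*.3907),-.65*.3907-.17*.9205,.162],down(-23))
"
```

```text
clock: 46.68
position: [0.439, -0.3655, 0.1508]
ee_rot: [-1.547, 0.31, -0.309]
wrist_force: [-0.1, 1.1, 0.2]
width: 0.006
clock: 47.05
position: [0.4637, -0.376, 0.1674]
ee_rot: [-1.547, 0.311, -0.309]
wrist_force: [0.2, -0.1, -0.0]
width: 0.003
grasp pt [ 0.4637 -0.3759  0.1207] yaxis [-0.002  0.002 -1.   ] jaw yaw -22.6 w 0.3 F [ 0.2 -0.1 -0. ] q [ 0.8   0.54 -0.29  1.76  0.19  0.87  0.02] t 47.05
turn [-0.01  0.04 -0.01] shift [ 2.54 -1.38 -0.17] axes [[0.92, 0.0, 0.39], [-0.39, 0.0, 0.92], [0.0, -1.0, 0.0]] clock 47.05
```

```bash
cat > hd.py <<'E'
from h import *
for n in('scene','top'):
    t=snap(n);C=cloud(t);z=C[...,2];hsv=cv2.cvtColor(t['img'],cv2.COLOR_RGB2HSV)
    m=(hsv[...,0]>15)&(hsv[...,0]<30)&(hsv[...,1]>100)&(z>.07)&(z<.18)&(C[...,1]<-.32)&(C[...,1]>-.48)&(C[...,0]<.6)&(C[...,0]>.4)
    P=C[m]; p=P[:,:2]@[.9205,-.3907]; k=p<np.percentile(p,40) if len(p) else m
    print(n,m.sum(),'p,z of bar',np.median(p[k]).round(3),np.median(P[k,2]).round(3))
E
python3 hd.py
```

```text
scene 121 p,z of bar 0.588 0.098
top 46 p,z of bar 0.584 0.102
```

```bash
python3 -m crank '[[-0.6,-0.05,-0.1,0,0,0,0],[-0.7,0,0,0,0,0,0],[0,0.4,0,0,0,0,0],[0,0.37,0,0,0,0,0],[0.5,0,0,0,0.04,0,0],[0.5,0,0,0,0,0,0],[0.3,0,0,0,0,0,0],[0.2,0,0,0,0,0,0],[0,0,0,0,0,0,0]]'; python3 -c "
from h import *
st()";python3 hd.py
```

```text
clock: 48.28
position: [0.4541, -0.3751, 0.1442]
ee_rot: [-1.539, 0.344, -0.289]
wrist_force: [-59.6, 31.2, 57.3]
width: 0.007
grasp pt [ 0.4526 -0.3744  0.0975] yaxis [-0.032  0.016 -0.999] jaw yaw -23.1 w 0.6 F [-59.6  31.2  57.3] q [ 0.79  0.57 -0.28  1.78  0.2   0.86  0.01] t 48.27
scene 152 p,z of bar 0.587 0.1
top 49 p,z of bar 0.582 0.104
```

The push jams: friction on the bar holds it down, and it has not moved. Back off and grip the bar again at the earlier release pose.

```bash
python3 -m crank '[[-0.6,0,0,0,0,0,0],[-0.6,0,0,0,0,0,0],[0,-0.8,0,0,0,0,0],[0,-0.9,0,0,0,0,10],[0,-0.9,0,0,0,0,20],[0,-0.9,0,0,0,0,20],[0,0,0,0,0,0,20]]'; python3 -c "
from h import *
st();plan([.4675,-.388,.20],down(-23))";python3 hd.py
```

```text
clock: 49.25
position: [0.4369, -0.368, 0.2528]
ee_rot: [-1.548, 0.313, -0.317]
wrist_force: [-0.3, 0.6, -0.0]
width: 0.217
grasp pt [ 0.437  -0.368   0.2061] yaxis [ 0.003 -0.001 -1.   ] jaw yaw -23.0 w 19.9 F [-0.3  0.6 -0. ] q [ 0.84  0.41 -0.32  1.74  0.14  1.02  0.07] t 49.25
turn [-0.   -0.    0.02] shift [ 1.2   0.2  -0.22] axes [[0.92, 0.0, 0.39], [-0.39, 0.0, 0.92], [0.0, -1.0, 0.0]] clock 49.25
scene 226 p,z of bar 0.585 0.099
top 57 p,z of bar 0.584 0.102
```

```bash
python3 -m crank '[[0.6,0,-0.2,0,0,0,20],[0.6,0,0,0,0,0,20],[0,0,0,0,0,0,20]]';  python3 -c "
from h import *
st();plan([.4675,-.388,.103],down(-23))"
```

```text
clock: 49.72
position: [0.466, -0.3865, 0.2488]
ee_rot: [-1.545, 0.317, -0.312]
wrist_force: [0.1, 0.2, -0.2]
width: 0.223
grasp pt [ 0.4659 -0.3864  0.2021] yaxis [-0.003  0.004 -1.   ] jaw yaw -23.0 w 20.5 F [ 0.1  0.2 -0.2] q [ 0.82  0.47 -0.31  1.65  0.16  1.05  0.06] t 49.73
turn [-0.01  0.   -0.02] shift [ 0.06  3.3  -0.03] axes [[0.92, 0.0, 0.39], [-0.39, 0.0, 0.92], [0.0, -1.0, 0.0]] clock 49.73
```

```bash
python3 -m crank '[[0.06,0.8,0,0,0,0,20],[0,0.9,0,0,0,0,20],[0,0.6,0,0,0,0,20],[0,0,0,0,0,0,20]]'; python3 -m crank '[[0,0.3,0,0,0,0,20],[0,0.3,0,0,0,0,20],[0,0,0,0,0,0,20]]'; python3 -m crank '[[0,0.35,0,0,0,0,20],[0,0,0,0,0,0,20]]'
```

```text
clock: 50.22
position: [0.4658, -0.3866, 0.1796]
ee_rot: [-1.545, 0.319, -0.311]
wrist_force: [0.1, 0.3, 0.1]
width: 0.219
clock: 50.6
position: [0.4664, -0.387, 0.1626]
ee_rot: [-1.546, 0.318, -0.313]
wrist_force: [0.0, -0.6, 0.2]
width: 0.223
clock: 50.85
position: [0.4662, -0.3869, 0.1518]
ee_rot: [-1.545, 0.318, -0.313]
wrist_force: [-0.3, 0.5, -0.9]
width: 0.216
```

```bash
python3 -m crank '[[0,0,0,0,0,0,5],[0,0,0,0,0,0,0],[0,0,0,0,0,0,0],[0,0,0,0,0,0,0]]' 15; python3 -m crank '[[0.25,-0.36,0,0,0,0,0],[0.27,-0.32,0,0,0,0,0],[0,0,0,0,0,0,0]]'; python3 hd.py
```

```text
clock: 51.35
position: [0.4696, -0.3883, 0.1533]
ee_rot: [-1.547, 0.312, -0.318]
wrist_force: [11.2, -5.1, -8.5]
width: 0.101
clock: 51.72
position: [0.4844, -0.3946, 0.1739]
ee_rot: [-1.548, 0.311, -0.319]
wrist_force: [10.8, -3.9, -9.7]
width: 0.103
scene 126 p,z of bar 0.603 0.119
top 53 p,z of bar 0.601 0.121
```

```bash
python3 -m crank '[[0.3,-0.29,0,0,0,0,0],[0.32,-0.25,0,0,0,0,0],[0.35,-0.23,0,0,0,0,0],[0.37,-0.19,0,0,0,0,0],[0.38,-0.16,0,0,0,0,0],[0,0,0,0,0,0,0]]'; python3 -m crank '[[0.4,-0.12,0,0,0,0,0],[0.2,-0.04,0,0,0,0,0],[0,0,0,0,0,0,0]]'; python3 hd.py; python3 -c "
from h import *
st();plan([(.674*.9205-.1744*.3907),-.674*.3907-.1744*.9205,.159],down(-23))"
```

```text
clock: 52.58
position: [0.5303, -0.4141, 0.2079]
ee_rot: [-1.547, 0.314, -0.316]
wrist_force: [0.8, 0.3, 5.9]
width: 0.101
clock: 52.95
position: [0.5465, -0.421, 0.2126]
ee_rot: [-1.547, 0.315, -0.316]
wrist_force: [-0.6, 0.5, 6.9]
width: 0.103
scene 138 p,z of bar 0.669 0.156
top 43 p,z of bar 0.666 0.158
grasp pt [ 0.5465 -0.421   0.1659] yaxis [ 0.001  0.    -1.   ] jaw yaw -23.0 w 9.3 F [2.  0.3 5.5] q [ 0.75  0.62 -0.28  1.47  0.18  1.07  0.03] t 53.05
turn [-0.01 -0.    0.01] shift [ 0.22  0.23 -0.01] axes [[0.92, 0.0, 0.39], [-0.39, 0.0, 0.92], [0.0, -1.0, 0.0]] clock 53.05
```

Nearly home. Push on in small steps until the force shows the stop.

```bash
for i in 1; do python3 -m crank '[[0.12,0.05,0,0,0,0,0],[0,0,0,0,0,0,0]]'; python3 -m crank '[[0.12,0.05,0,0,0,0,0],[0,0,0,0,0,0,0]]'; python3 -m crank '[[0.1,0,0,0,0,0,0],[0,0,0,0,0,0,0]]'; python3 -m crank '[[0.1,0,0,0,0,0,0],[0,0,0,0,0,0,0]]';done; python3 hd.py
```

```text
clock: 53.3
position: [0.5501, -0.4227, 0.2128]
ee_rot: [-1.548, 0.313, -0.318]
wrist_force: [-2.3, 2.3, 15.6]
width: 0.1
clock: 53.55
position: [0.5518, -0.4238, 0.2111]
ee_rot: [-1.547, 0.316, -0.315]
wrist_force: [-8.7, 3.8, 20.2]
width: 0.1
clock: 53.8
position: [0.5521, -0.4242, 0.2101]
ee_rot: [-1.546, 0.321, -0.311]
wrist_force: [-15.7, 8.2, 21.6]
width: 0.098
clock: 54.05
position: [0.5524, -0.4248, 0.2089]
ee_rot: [-1.545, 0.327, -0.306]
wrist_force: [-24.2, 11.0, 21.2]
width: 0.1
scene 126 p,z of bar 0.674 0.157
top 40 p,z of bar 0.672 0.159
```

```bash
python3 -m crank '[[0,-0.1,0,0,0,0,12],[0,0,0,0,0,0,22],[0,0,0,0,0,0,22],[0,-0.4,0,0,0,0,22],[0,-0.8,0,0,0,0,22],[0,-0.9,0,0,0,0,22],[-0.5,-0.9,0,0,0,0,22],[-0.9,0,0,0,0,0,22],[-0.9,0,0,0,0,0,22],[-0.9,0,0,0,0,0,22],[-0.9,0,0,0,0,0,22],[0,0,0,0,0,0,22]]'; python3 hd.py; python3 -c "
from h import *
st()
t=load('top');s=load('scene')
cv2.imwrite('pics/f.png',np.vstack([cv2.resize(i,(480,300),interpolation=2) for i in (t['img'],s['img'])])[...,::-1])
R=Ro.from_matrix
C=cloud(t)
# blocks under hood: image pixels via deck plane
"
```

```text
clock: 55.65
position: [0.4436, -0.3778, 0.3033]
ee_rot: [-1.547, 0.316, -0.316]
wrist_force: [-0.2, -0.1, 0.5]
width: 0.242
scene 270 p,z of bar 0.674 0.158
top 68 p,z of bar 0.672 0.158
grasp pt [ 0.4452 -0.3781  0.2561] yaxis [ 0.     0.001 -1.   ] jaw yaw -23.0 w 21.8 F [0.4 0.4 0.4] q [ 0.84  0.38 -0.31  1.64  0.13  1.14  0.09] t 55.75
```

View pics/f.png

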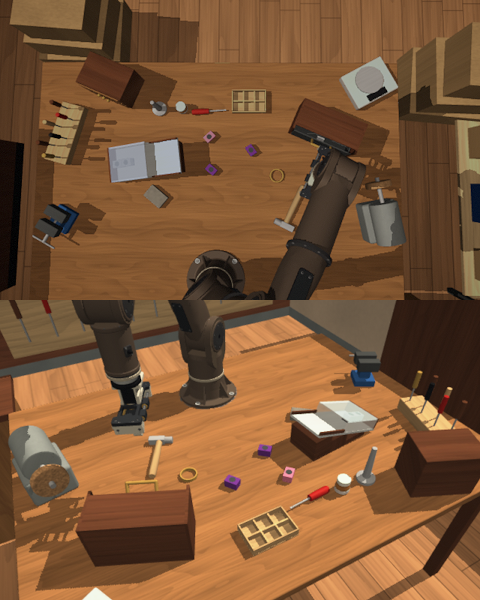

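```bash
python3 -c "
from bench import arm
print(arm.hand_in())"
```

```text
the job is handed in; nothing more can be done
None
```

I sorted the blocks, pushed the bin home and handed the job in at about 56 s on the robot's clock. No verdict was reported.

- **Blocks:** I found three steel blocks on the bench. The first two slid off the ramp and lie one behind the other against the hood's end wall. The third stayed put, and I saw it lying in the tipped bin.
- **Bin:** The bar handle is back where the shut position should put it, in both cameras (0.672–0.674 m into the case direction, 0.674 expected; 0.158 m high). Further pushing only raised the force, so it is at its stop.
- **Bystanders:** In the last overview picture they look unmoved and the gripper is clear of everything. I did not measure them. I also could not see into the bin after shutting it.
- **What went wrong:**
  - My first pushes on the handle, with closed fingers, failed: the first passed over the bar, and the second jammed on it at about 88 N on the wrist (limit 120 N). I backed off, gripped the bar and swung it home.
  - I also pressed the third block onto the ramp with about 35 N before backing off and letting go.

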